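Load the tube labeller's chute and start its feed

ROBOT

A 7-joint arm with a two-finger parallel gripper is mounted at the origin on the work surface. World frame = base frame: x ahead of the robot, y to its left, z up, the work surface at z = 0. Lengths are in m, angles in rad, forces in N, time in s.
With the tool pointing down it reaches from about 0.4 to 0.85 m from the base axis. Payload 4.5 kg.
Tool frame: the origin (TCP) lies at the very end of the fingers, on their centre line; the grasp point (between the pads) lies 19 mm behind it (tcp_to_grasp is the z of the grasp point in the tool frame, in m); z points along the fingers, y is the line along which they close (so a half turn about z gives the same grasp; the last joint's range is limited). The gripper opens to 88 mm and grips with 3 to 60 N. Pads are 18 mm wide; open, the fingers measure 123 mm over their backs; the gripper's body (75 mm by 187 mm) begins 45 mm behind the grasp point.
Start: joints at [1.152, 0.689, -0.195, 1.565, 0.157, 0.902, -0.215], TCP at [0.273, -0.562, 0.239] pointing down, gripper open.
Joint ranges: [-3.01, 3.01], [-0.46, 2.08], [-1.47, 1.51], [0.13, 2.56], [-1, 4.14], [0.04, 2.09], [-2.66, 2.66]. Speed limits (rad/s): [2.57, 2.57, 3.14, 3.14, 3.14, 3.14, 3.14].

INTERFACE

Orientations are given as a unit quaternion [x, y, z, w].
In Python, from plant import * gives the robot as it stands. The module is installed in compiled form; this text tells all that it offers.
- The arm moves only by the shell command python3 -m jog 'ROWS' [OPENING] [FORCE]. ROWS is JSON, a list that holds one entry, the list of rows, each a list of 6 numbers: the shift along the tool's x, y, z in m, then the turn, a rotation vector about the tool's x, y, z in rad. In form: [[[dx, dy, dz, ax, ay, az], ...]]. A call has 1 to 12 rows; each row shifts and turns the commanded pose from where the row before left it, along the tool's axes as they then stand; what a row does not reach is not made up. A row lasts 1/8 s, in which the tool goes at most 62.5 mm and 10.7 degrees, less where a joint would pass 70% of its speed; a pose out of reach is approached as far as the arm can. A call with a gripper value outside its range is refused whole. OPENING is the finger opening in m, from 0 to 0.0881, set as the call begins (- or left out, the last holds). The fingers move at their own pace and stop on an object; FORCE is the grip in N (left out, the last holds). Time passes only in rows, so rows that do not move let the fingers close. It gives the time, the measured TCP pose, the force, the opening and the grip force at its end, in the units of the state.
- get_state(): the state, without advancing time (a new reading comes with each control period).
- snapshot(name): name is "side" or "top" or "wrist"; returns a dict with "frame" (400x640x3 uint8, red, green, blue), "mtx" (3x3 intrinsics, pixels), "D" ([k1, k2, p1, p2, k3] as OpenCV has them; the pictures are not rectified), "xyz" and "orientation" of the camera in the world; the wrist camera has in their place "mount" (4x4, takes a point from camera to tool coordinates, whose origin is the TCP and whose axes are the flange's). Camera axes: x right, y down, z forward; pixel columns grow to the right and rows downward; lengths in m; the calibration is good to about 2 mm. A picture is of the moment at which its call begins: read the wrist's pose just before it. There is no depth.
- finish_job(): hands the job in; it is judged then, once.
The state is a dict: "clock": time; "q": joint angles; "qd": joint speeds; "joint_torque": joint torques, N m; "tool_pos": TCP position; "eef_rot": TCP orientation; "contact_force": force on the tool from outside, world axes, zero at the start; "moment": the same for the moment, N m; "opening": opening from 0.0 (shut) to 1.0 (fully open); "finger_force": force on a finger pad.
Only numpy, scipy, OpenCV 4.12 (cv2) and the standard library are available. Lean on these libraries where they do the work, as an engineer would, in place of code of your own. Each camera call takes 0.05 s, during which the arm holds its last target. There are 200 camera calls.

TASK

The tube labeller was left in rewind: put the drive switch to its centre off position and let it stand there for two seconds so that the drive runs down. With the drive off, lay every specimen tube across the rails of the infeed chute so that they queue towards the gate, all with the orange cap to the yellow side guard, and turn the pressure-roller knob clockwise until it clicks into its clamped position. Only when that is done, move the switch on to feed; leave the bottle, the jar and the dishes alone.

Things in the scene. Friction and masses are not known exactly. Their poses are not given: they have to be found in the camera images.
- drive_switch (a joint): Changeover lever (red handle) on a fixed grey drive box, 90 x 150 mm, 55 mm high. Rad: 0 = rewind (leaning to the box's -y, red mark), 0.5 = centre off (upright), 1.0 = feed (leaning to +y, green mark, towards the labeller's head). Springs click it into each of the three; it snaps over half-way between them; up to 6 N at the handle moves it.
- switch_grip (a point): Middle of the red handle: a block 22 mm across x, 16 mm along y, 48 mm tall (22 mm of it above this point). It swings in the box's y-z plane about a level axis along x at the top of the box, 68 mm from this point along -z. These axes lean with the lever; x stays level.
- clamp_knob (a joint): Pressure-roller knob on top of the labeller's white head. Rad: 0 = open (pointing at the white dot), 1.2 = clamped (pointing at the green dot), growing clockwise seen from above. A spring detent holds it at 0 and at 1.2; it clicks over at about 0.6, against up to 0.17 N m.
- knob_grip (a point): Grip point of the knob, on its vertical axis: a black bar 56 mm long along x and 14 mm wide along y, its top 12 mm above this point; the knob's round foot, 48 mm across, has its top 24 mm below this point. The axes turn with the knob; the white pointer line is at +x.
- chute_load (a point): Loading place near the upper end of the labeller's infeed chute: where a tube's middle is when it lies on the rails. Axes: x level, across the chute to its yellow side guard; y down the slope (0.30 rad below level) to the head; z square to the rails. Tubes lie along x and roll down by themselves. The rails end 35 mm uphill of this point.
- chute_rails (a point): Point between the chute's two rails, level with their tops, 14.5 mm straight below chute_load along z; same axes. The rails fill x -43 to -31 mm and 25 to 37 mm and carry a tube's body; cap and foot overhang them with 6 mm play either way. Between the rails is room for fingers (cross-ties 26 mm down). Side guards at x = 69 mm either side stand 14 mm above the rail tops.
- chute_gate (a point): Lower end of the chute, at the gate plate where the first tube stops: 215 mm down the slope from chute_load, as far above the rails, same axes. Tubes queue up the slope from here, 34 to 39 mm apart. The labeller's white head, 130 mm tall (its label roll, at the far end, 185 mm), begins just beyond.
- tube1_mid (a point): Middle of a capped specimen tube lying on the bench (some of the five may be absent): 118 mm long along its x axis, round white body 29 mm in diameter, at +x an orange hexagonal screw cap 16 mm long, at -x a white hexagonal foot 10 mm long, both 34 mm over flats and 39 mm over corners. 60 g. This point lies on its axis half-way along, 17 mm above the bench.
- tube1_cap (a point): Middle of the orange cap of tube 1, on the tube's axis, 51 mm from its middle.
- tube2_mid (a point): Middle of another such tube, same size and axes.
- tube2_cap (a point): Middle of the orange cap of tube 2, on the tube's axis, 51 mm from its middle.
- tube3_mid (a point): Middle of another such tube, same size and axes.
- tube3_cap (a point): Middle of the orange cap of tube 3, on the tube's axis, 51 mm from its middle.
- tube4_mid (a point): Middle of another such tube, same size and axes.
- tube4_cap (a point): Middle of the orange cap of tube 4, on the tube's axis, 51 mm from its middle.
- tube5_mid (a point): Middle of another such tube, same size and axes.
- tube5_cap (a point): Middle of the orange cap of tube 5, on the tube's axis, 51 mm from its middle.
- wash_bottle: Bystander: white wash bottle with a red cap, 64 mm across, 170 mm tall; origin at the middle of its base.
- specimen_jar: Bystander: glass jar with an orange cap, 60 mm across, 75 mm tall; origin at the middle of its base.
- dish_stack: Bystander: stack of three clear culture dishes, 92 mm across, 47 mm tall; origin at the middle of its base.
Not all that is in view belongs to the job. What is shaped like the part that bears tube2_mid but purple or red is not meant. What is shaped like the part that bears tube3_mid but black is not meant.

How it is judged:
By the outcome, as a careful person would: the job done as asked, in the order asked, and still so for the second after the job is handed in, with the robot touching nothing.
Of tube1, tube2, tube3, tube4, tube5 only 3 to 5 are there at a start; the rules pass over those that are not, and their reading is None.
At some moment in a run one of tube1, tube2, tube3, tube4, tube5 may be knocked a few centimetres aside while the robot is not near it.
Once in a run the grip may slacken for a moment while it holds something.
It also fails if it takes over 210 s, if anything falls off the work surface, if the arm or the gripper's body presses on something with over 40 N, if the wrist force passes 120 N, or if a joint passes its speed limit or range.

## Working session

There is one attempt and no reset: what is moved stays moved. The work goes in short steps, Python scripts to look and compute and a shell command to move; the robot and the scene stay as the last step left them, time stands still between calls to the robot, and variables do not carry over. Pictures are saved under pics/ and viewed, at most 14 in all, crops included, and the job is handed in when it is done.

```bash
ls; mkdir -p pics; python3 - <<'E'
from plant import *
import cv2, numpy as np
s=get_state(); print({k:np.round(v,4).tolist() for k,v in s.items()})
for n in ("side","top","wrist"):
    d=snapshot(n); cv2.imwrite(f"pics/{n}0.png",d["frame"][:,:,::-1]); 
    print(n,{k:np.round(v,4).tolist() for k,v in d.items() if k!="frame"})
E
```

```text
pics
{'clock': 0.0, 'q': [1.1518, 0.69, -0.1945, 1.5663, 0.1573, 0.9025, -0.2151], 'qd': [0.0015, 0.0014, 0.0005, 0.0013, 0.001, -0.0013, -0.0], 'joint_torque': [-0.0012, -52.7562, -1.2671, -15.3432, -0.0527, 0.0064, 0.0002], 'tool_pos': [0.2731, -0.5615, 0.2379], 'eef_rot': [0.9745, 0.2245, -0.0003, -0.0009], 'contact_force': [-0.1756, -0.2122, 0.1331], 'moment': [0.0114, -0.0111, -0.0061], 'finger_force': 0.0, 'opening': 1.0}
side {'mtx': [[362.3743, 0.0, 313.3237], [0.0, 362.3743, 205.9974], [0.0, 0.0, 1.0]], 'D': [0.0142, 0.0, 0.0, 0.0, 0.0], 'xyz': [0.3941, 0.8882, 0.7397], 'orientation': [-0.0696, 0.8746, -0.4791, 0.0254]}
top {'mtx': [[454.8346, 0.0, 320.9722], [0.0, 454.8346, 201.0627], [0.0, 0.0, 1.0]], 'D': [0.0196, 0.0, 0.0, 0.0, 0.0], 'xyz': [0.2323, -0.0417, 1.4949], 'orientation': [-0.6737, 0.7303, -0.0845, 0.0754]}
wrist {'mtx': [[323.2544, 0.0, 317.3447], [0.0, 323.2544, 201.3955], [0.0, 0.0, 1.0]], 'D': [0.0214, 0.0, 0.0, 0.0, 0.0], 'mount': [[-0.0004, -0.9546, -0.298, 0.0773], [1.0, -0.0006, 0.0005, 0.0007], [-0.0007, -0.298, 0.9546, -0.1459], [0.0, 0.0, 0.0, 1.0]]}
```

View pics/top0.png

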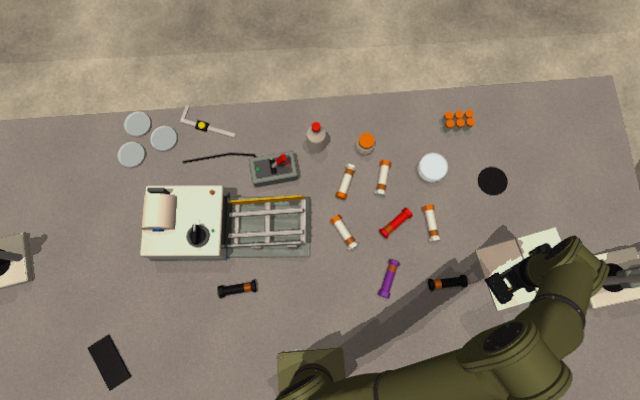

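View pics/side0.png

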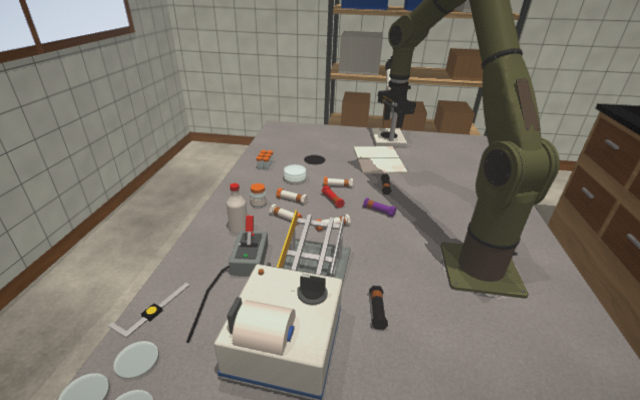

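The top view shows four white tubes at about (345,182), (383,177), (343,231) and (431,222). Things that could be mistaken for them are the red (396,222), purple (389,278) and black (237,288), (447,283) tubes, the tube rack (459,119) and the orange-capped jar (366,142). The switch is at (282,160) and the knob at (197,235). I'm choosing the four white-bodied, orange-capped tubes and will check them in a close crop.

```bash
cat > h.py <<'E'
from plant import *
import cv2, numpy as np
from scipy.spatial.transform import Rotation as R
def cam(n):
    s=get_state(); d=snapshot(n); T=np.eye(4)
    if n=="wrist":
        W=np.eye(4); W[:3,:3]=R.from_quat(s["eef_rot"]).as_matrix(); W[:3,3]=s["tool_pos"]; T=W@d["mount"]
    else: T[:3,:3]=R.from_quat(d["orientation"]).as_matrix(); T[:3,3]=d["xyz"]
    d["T"]=T; return d
def ray(d,uv):
    p=cv2.undistortPoints(np.array(uv,float).reshape(-1,1,2),d["mtx"],np.array(d["D"],float)).reshape(-1,2)
    v=np.c_[p,np.ones(len(p))]@d["T"][:3,:3].T
    return d["T"][:3,3],v/np.linalg.norm(v,axis=1)[:,None]
def onz(d,uv,z):
    o,v=ray(d,uv); return o+v*((z-o[2])/v[:,2])[:,None]
def tri(obs):  # [(d,uv)...] one point
    A=np.zeros((3,3));b=np.zeros(3)
    for d,uv in obs:
        o,v=ray(d,[uv]); P=np.eye(3)-np.outer(v[0],v[0]); A+=P;b+=P@o
    x=np.linalg.solve(A,b); res=[np.linalg.norm((np.eye(3)-np.outer(v,v))@(x-o)) for o,v in ((ray(d,[uv])[0],ray(d,[uv])[1][0]) for d,uv in obs)]
    return x,np.round(res,4)
def px(d,X):
    T=np.linalg.inv(d["T"]); X=np.atleast_2d(X)
    return cv2.projectPoints(X@T[:3,:3].T+T[:3,3],np.zeros(3),np.zeros(3),d["mtx"],np.array(d["D"],float))[0].reshape(-1,2)
def save(name,d,x0=0,y0=0,x1=640,y1=400,k=1):
    cv2.imwrite(f"pics/{name}.png",cv2.resize(d["frame"][y0:y1,x0:x1,::-1],None,fx=k,fy=k,interpolation=cv2.INTER_CUBIC))
def blobs(d,lo,hi,amin=15):
    m=cv2.inRange(cv2.cvtColor(d["frame"],cv2.COLOR_RGB2HSV),lo,hi)
    n,l,st,c=cv2.connectedComponentsWithStats(m)
    return [(np.round(c[i],1).tolist(),int(st[i,4])) for i in range(1,n) if st[i,4]>=amin],l
ORANGE=((8,170,120),(18,255,255))
E
python3 - <<'E'
from h import *
d=cam("top"); save("top_a",d,135,100,475,310,2.35)
b,_=blobs(d,*ORANGE,8); 
for c,a in b: print(c,a,onz(d,[c],.017).round(3).tolist())
s=cam("side"); save("side_a",s,200,150,440,330,3.3)
for c,a in blobs(s,*ORANGE,8)[0]: print(c,a,onz(s,[c],.017).round(3).tolist())
E
```

```text
[459.3, 118.5] 113 [[0.827, -0.578, 0.017]]
[469.5, 117.5] 111 [[0.828, -0.614, 0.017]]
[449.1, 119.4] 111 [[0.827, -0.542, 0.017]]
[366.0, 140.2] 188 [[0.774, -0.247, 0.017]]
[385.1, 162.3] 45 [[0.69, -0.303, 0.017]]
[349.0, 171.1] 32 [[0.668, -0.178, 0.017]]
[381.1, 186.2] 35 [[0.607, -0.28, 0.017]]
[211.3, 191.9] 9 [[0.633, 0.288, 0.017]]
[340.8, 194.7] 51 [[0.589, -0.143, 0.017]]
[427.8, 207.2] 46 [[0.523, -0.427, 0.017]]
[335.1, 218.6] 49 [[0.509, -0.116, 0.017]]
[388.4, 228.8] 44 [[0.461, -0.288, 0.017]]
[433.5, 232.3] 35 [[0.438, -0.434, 0.017]]
[349.4, 240.4] 34 [[0.433, -0.157, 0.017]]
[392.2, 267.8] 35 [[0.334, -0.286, 0.017]]
[437.9, 283.8] 36 [[0.272, -0.425, 0.017]]
[246.7, 287.1] 35 [[0.31, 0.184, 0.017]]
[264.2, 155.1] 95 [[0.835, -0.626, 0.017]]
[325.0, 180.7] 19 [[0.524, -0.431, 0.017]]
[257.0, 187.4] 87 [[0.784, -0.325, 0.017]]
[278.3, 191.7] 18 [[0.693, -0.307, 0.017]]
[335.9, 197.9] 8 [[0.466, -0.302, 0.017]]
[297.9, 214.8] 9 [[0.588, -0.162, 0.017]]
[377.4, 292.6] 16 [[0.309, 0.168, 0.017]]
```

View pics/top_a.png

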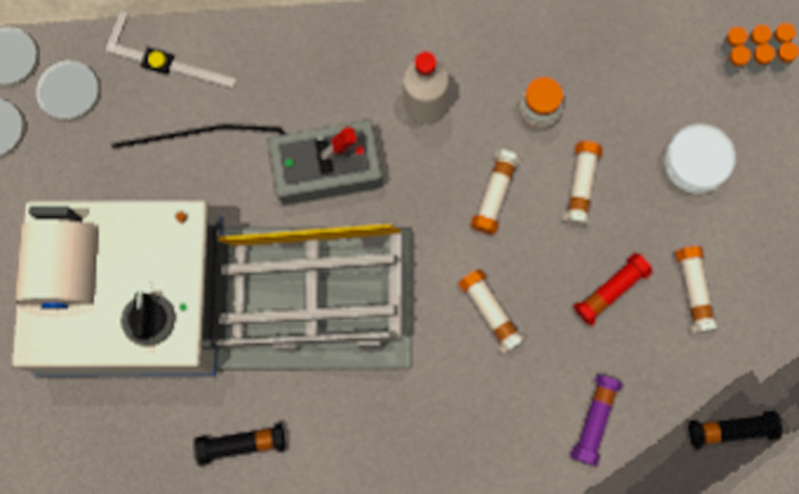

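View pics/side_a.png

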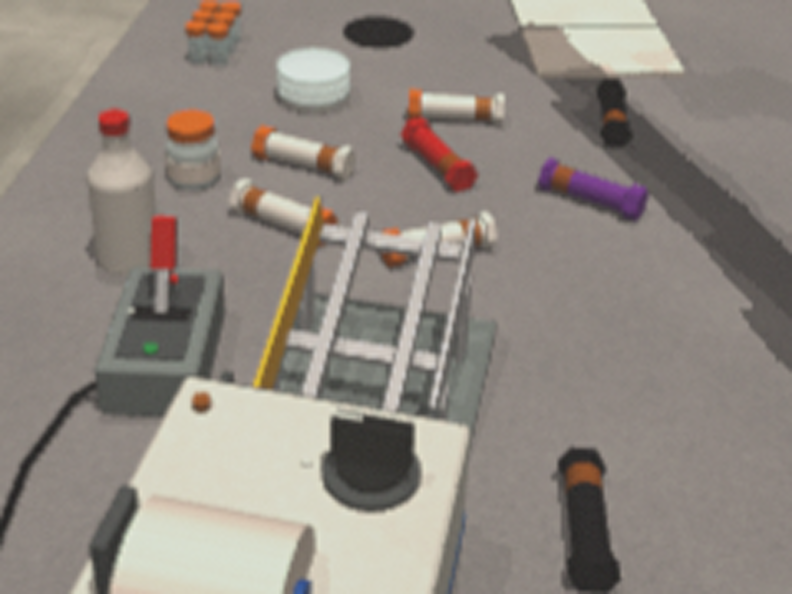

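The crops confirm the choice: four white tubes, each with an orange cap at one end and a brown band near the white foot. Cap pixels in the top view are (341,195), (385,162), (335,219) and (428,207).

The lever leans towards the red mark, the knob points at its white dot, and the yellow guard is on the far side of the chute. I'll triangulate the fixtures next.

```bash
python3 - <<'E'
from h import *
t=cam("top"); s=cam("side")
red=((0,180,90),(5,255,255)); 
print(blobs(t,*red)[0],blobs(s,*red)[0])
P=lambda c,k,o:(c[0]/k+o[0],c[1]/k+o[1])
T=lambda *c:P(c,2.35,(135,100)); S=lambda *c:P(c,3.3,(200,150))
for n,a,b in [("lever",T(344,140),S(164,243)),("guardUp",T(398,228),S(318,200)),("railG",T(396,258),S(360,216)),("railO",T(394,311),S(436,226)),
 ("guardDn",T(220,239),S(262,385)),("knob",T(146,318),S(372,440)),("boxgreen",T(288,163),S(151,348)),("boxred",T(361,152),S(174,281)),("greendot",T(183,308),S(307,463)),("bottlecap",T(425,63),S(114,122)),("jar",T(544,96),S(190,126))]:
    x,r=tri([(t,a),(s,b)]); print(n,x.round(3),r)
E
```

```text
[([315.5, 126.5], 64), ([280.9, 158.9], 71), ([400.4, 218.1], 211), ([383.8, 232.5], 54)] [([233.9, 185.6], 25), ([329.2, 191.6], 61), ([249.1, 222.5], 75)]
lever [0.697 0.042 0.108] [0.0002 0.0002]
guardUp [ 0.565 -0.022  0.128] [0.0019 0.0019]
railG [ 0.526 -0.016  0.119] [0.0007 0.0007]
railO [ 0.455 -0.009  0.122] [0.0003 0.0003]
guardDn [0.569 0.214 0.112] [0.0024 0.0024]
knob [0.467 0.303 0.155] [0.0014 0.0014]
boxgreen [0.687 0.126 0.056] [0. 0.]
boxred [0.697 0.023 0.051] [0.0002 0.0002]
greendot [0.504 0.271 0.09 ] [0.0168 0.0168]
bottlecap [ 0.778 -0.075  0.16 ] [0.0002 0.0002]
jar [ 0.755 -0.242  0.063] [0.0004 0.0004]
```

```bash
cat >> h.py <<'E'
def plan(pos,psi):
    s=get_state(); M=R.from_quat(s["eef_rot"]).as_matrix(); p=np.array(s["tool_pos"])
    Z=np.array([0,0,-1.]);X=np.array([np.cos(psi),np.sin(psi),0]);G=np.c_[X,np.cross(Z,X),Z]
    print("t=%.2f pos"%s["clock"],p.round(4),"psi %.3f"%np.arctan2(M[1,0],M[0,0]),"q7 %.2f"%s["q"][6],"| shift tool",(M.T@(np.array(pos)-p)).round(4),"turn",R.from_matrix(M.T@G).as_rotvec().round(4), "shift after turn",(G.T@(np.array(pos)-p)).round(4))
E
python3 -c "
from h import *
plan([.64,.05,.36],1.668)"
```

```text
t=0.35 pos [ 0.2734 -0.5619  0.2386] psi 0.453 q7 -0.22 | shift tool [ 0.5974 -0.3899 -0.1213] turn [-3.0000e-04 -2.0000e-04 -1.2152e+00] shift after turn [ 0.5734  0.4243 -0.1214]
```

```bash
python3 -m jog '[[[0.02,-0.02,-0.04,0,0,0],[0.05,-0.03,-0.02,0,0,0],[0.05,-0.03,-0.02,0,0,0],[0.05,-0.03,-0.02,0,0,0],[0.05,-0.033,-0.02,0,0,0],[0.05,-0.033,0,0,0,0],[0.05,-0.033,0,0,0,0],[0.05,-0.033,0,0,0,0],[0.05,-0.033,0,0,0,0],[0.05,-0.033,0,0,0,0],[0.05,-0.033,0,0,0,0],[0.05,-0.033,0,0,0,0]]]' 0.06 10; python3 -m jog '[[[0.025,-0.02,0,0,0,-0.17],[0,0,0,0,0,-0.18],[0,0,0,0,0,-0.18],[0,0,0,0,0,-0.18],[0,0,0,0,0,-0.18],[0,0,0,0,0,-0.18],[0,0,0,0,0,-0.145],[0,0,0,0,0,0]]]'
python3 - <<'E'
from h import *
plan([.64,.05,.36],1.668)
w=cam("wrist"); save("w1",w)
E
```

```text
clock: 1.85
tool_pos: [0.6228, 0.0247, 0.3586]
eef_rot: [0.975, 0.224, 0.0, 0.0]
contact_force: [0.5, -0.7, 0.5]
opening: 0.682
finger_force: 0.0
clock: 2.85
tool_pos: [0.6357, 0.0518, 0.3583]
eef_rot: [0.673, 0.74, -0.0, -0.0]
contact_force: [0.4, -0.9, -0.3]
opening: 0.681
finger_force: 0.0
t=2.85 pos [0.6357 0.0518 0.3583] psi 1.666 q7 -0.35 | shift tool [-0.0022  0.0041 -0.0017] turn [-0.0004 -0.0002 -0.0019] shift after turn [-0.0022  0.0041 -0.0017]
```

View pics/w1.png

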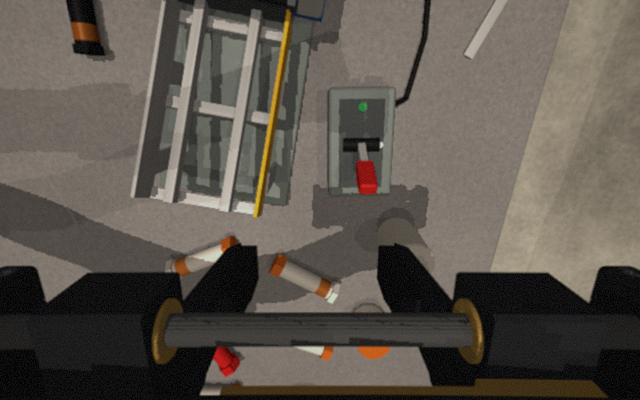

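The wrist view shows the switch box with the green mark at (363,106) and the red handle at (366,177). The chute rail ends are at about (171,200) and (233,208), and the yellow guard runs from (258,214) to (289,12).

```bash
python3 - <<'E'
from h import *
w=cam("wrist");t=cam("top");s=cam("side")
red=((0,180,90),(5,255,255)); gr=((50,150,60),(75,255,255))
for d in (w,t,s): print(blobs(d,*red)[0],blobs(d,*gr,3)[0])
near=lambda d,c,lo,hi,a=10:min(blobs(d,lo,hi,a)[0],key=lambda b:np.hypot(b[0][0]-c[0],b[0][1]-c[1]))[0]
a,b,c=near(w,(366,177),*red),near(t,(281,159),*red),near(s,(249,222),*red)
print("lever wt",tri([(w,a),(t,b)]),"ws",tri([(w,a),(s,c)]),"all",tri([(w,a),(t,b),(s,c)]))
# box yaw from outline edge corners top rim
m=cv2.inRange(cv2.cvtColor(w["frame"],cv2.COLOR_RGB2HSV),(20,120,140),(35,255,255)); 
ys,xs=np.nonzero(m); print("guard px n",len(xs)); 
print("box edges z.055",onz(w,[(330,192),(393,192),(331,89),(394,89)],.055).round(4))
print("rail pts", onz(w,[(171,200),(233,208)],.12).round(4))
E
```

```text
[([365.9, 177.4], 549), ([225.2, 361.0], 397)] [([361.8, 106.5], 44)]
[([315.5, 126.3], 61), ([400.5, 218.1], 210), ([383.9, 232.5], 52)] []
[([328.9, 191.4], 62), ([248.8, 222.7], 89)] []
lever wt (array([ 0.74888466, -0.01931283,  0.10322837]), array([0.0749, 0.0749])) ws (array([0.69831353, 0.04260518, 0.11171408]), array([0.0006, 0.0006])) all (array([ 0.74663587, -0.02455782,  0.06770033]), array([0.068 , 0.0833, 0.024 ]))
guard px n 818
box edges z.055 [[0.6591 0.0039 0.055 ]
 [0.7496 0.0123 0.055 ]
 [0.6457 0.1433 0.055 ]
 [0.7278 0.1509 0.055 ]]
rail pts [[ 0.4597 -0.0068  0.12  ]
 [ 0.536  -0.0102  0.12  ]]
```

```bash
python3 -m jog '[[[-0.015,0.031,0.04,0,0,0],[0,0.03,0.05,0,0,0],[0,0,0.05,0,0,0],[0,0,0.05,0,0,0],[0,0,0.04,0,0,0],[0,0,0.031,0,0,0],[0,0,0,0,0,0]]]' 0.06 10
python3 - <<'E'
from h import *
plan([.698,.043,.096],1.668)
w=cam("wrist"); save("w2",w)
E
```

```text
clock: 3.92
tool_pos: [0.6961, 0.0426, 0.0949]
eef_rot: [0.672, 0.74, -0.002, -0.001]
contact_force: [0.5, -0.1, 0.5]
opening: 0.681
finger_force: 0.0
t=3.92 pos [0.6961 0.0426 0.0949] psi 1.667 q7 -0.43 | shift tool [ 0.0003  0.002  -0.0011] turn [-0.0054  0.0009 -0.0006] shift after turn [ 0.0003  0.002  -0.0011]
```

View pics/w2.png

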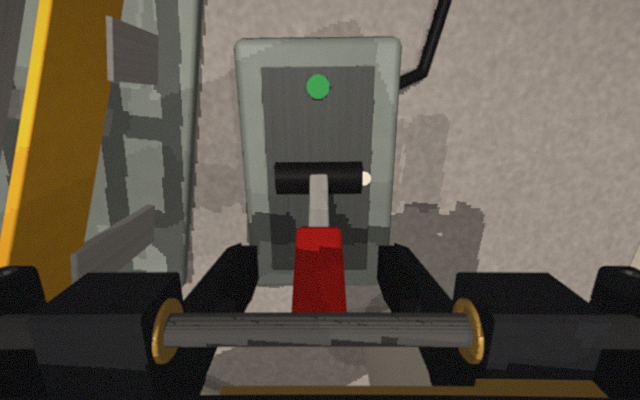

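The handle (319,270) sits centred between the fingers and is well aligned, so I'll close on it.

```bash
python3 -m jog '[[[0,0,0,0,0,0],[0,0,0,0,0,0],[0,0,0,0,0,0],[0,0,0,0,0,0]]]' 0.01 12; python3 -m jog '[[[0.004,0,-0.002,0,0,0],[0.004,0,-0.002,0,0,0],[0.004,0,-0.001,0,0,0],[0.004,0,-0.001,0,0,0],[0.004,0,-0.001,0,0,0],[0.004,0,-0.001,0,0,0],[0.004,0,0,0,0,0],[0.004,0,0,0,0,0],[0.001,0,0,0,0,0],[0,0,0,0,0,0]]]'
```

```text
clock: 4.47
tool_pos: [0.697, 0.0426, 0.0979]
eef_rot: [0.672, 0.74, -0.001, -0.0]
contact_force: [-7.7, -2.6, 6.4]
opening: 0.252
finger_force: 4.1
clock: 5.72
tool_pos: [0.6934, 0.0757, 0.1058]
eef_rot: [0.672, 0.741, -0.002, -0.001]
contact_force: [-4.1, -2.6, 3.5]
opening: 0.248
finger_force: 12.0
```

```bash
python3 -m jog '[[[0,0,0,0,0,0],[0,0,0,0,0,0],[0,0,0,0,0,0],[0,0,-0.03,0,0,0],[0,0,-0.05,0,0,0],[0,0,-0.05,0,0,0],[0,0,-0.05,0,0,0],[0,0,-0.05,0,0,0],[0,0,-0.03,0,0,0],[0,0,0,0,0,0]]]' 0.06; python3 - <<'E'
from h import *
plan([.52,-.1,.36],0)
w=cam("wrist"); s=cam("side")
red=((0,180,90),(5,255,255))
a=[b for b in blobs(w,*red)[0]]; c=blobs(s,*red)[0]; print(a,c)
A=min(a,key=lambda b:abs(b[0][0]-320)+abs(b[0][1]-200))[0]; C=min(c,key=lambda b:abs(b[0][0]-249)+abs(b[0][1]-222))[0]
print(tri([(w,A),(s,C)]))
print("orange",[(b,onz(w,[b[0]],.017).round(3).tolist()) for b in blobs(w,*ORANGE,60)[0]])
E
```

```text
clock: 6.98
tool_pos: [0.696, 0.0768, 0.3685]
eef_rot: [0.672, 0.741, 0.003, 0.002]
contact_force: [-0.2, -0.3, -1.1]
opening: 0.683
finger_force: 0.0
t=6.97 pos [0.696  0.0768 0.3685] psi 1.668 q7 -0.33 | shift tool [-0.1589 -0.1923  0.0071] turn [ 0.0036 -0.0061  1.6676] shift after turn [-0.176   0.1768  0.0085]
[([313.5, 169.2], 230), ([314.4, 191.4], 52), ([370.9, 298.7], 318)] [([329.1, 191.7], 62), ([246.1, 221.2], 19)]
(array([0.70144633, 0.04505554, 0.11957829]), array([0.0043, 0.0043]))
orange [(([37.7, 47.2], 150), [[0.303, 0.183, 0.017]]), (([190.0, 256.5], 142), [[0.501, -0.119, 0.017]]), (([284.4, 296.7], 90), [[0.665, -0.183, 0.017]]), (([291.8, 355.1], 133), [[0.688, -0.308, 0.017]]), (([332.9, 353.2], 454), [[0.764, -0.296, 0.017]])]
```

```bash
python3 -m jog '[[[0.01,-0.05,0.01,0,0,0],[0.01,-0.05,0.01,0,0,0],[0.01,-0.05,0.01,0,0,0],[0.01,-0.045,0.01,0,0,0],[0,0,0,0,0,0],[0,0,0,0,0,0],[0,0,0,0,0,0]]]'
python3 - <<'E'
from h import *
import pickle
w=cam("wrist"); pickle.dump(w,open("wa.pkl","wb")); save("wa",w)
t=cam("top"); print("lever top", blobs(t,(0,180,90),(5,255,255))[0])
E
python3 -m jog '[[[-0.05,0,0,0,0,0],[-0.05,0,0,0,0,0],[-0.05,0,0,0,0,0],[0,0,0,0,0,0],[0,0,0,0,0,0],[0,0,0,0,0,0],[0,0,0,0,0,0]]]'
python3 - <<'E'
from h import *
import pickle
w=cam("wrist"); pickle.dump(w,open("wb.pkl","wb"))
a=pickle.load(open("wa.pkl","rb"))
im=np.vstack([a["frame"][0:250,130:530],w["frame"][0:250,130:530]])
cv2.imwrite("pics/wab.png",cv2.resize(im[:,:,::-1],None,fx=1.2,fy=1.2))
s=cam("side"); print("lever side", blobs(s,(0,180,90),(5,255,255))[0])
E
```

```text
clock: 7.95
tool_pos: [0.4982, 0.0967, 0.3253]
eef_rot: [0.672, 0.74, 0.0, -0.0]
contact_force: [0.2, 0.3, 0.2]
opening: 0.683
finger_force: 0.0
lever top [([315.5, 126.6], 65), ([270.4, 159.6], 40), ([400.5, 218.1], 210), ([383.8, 232.5], 54)]
clock: 8.93
tool_pos: [0.5114, -0.0512, 0.3256]
eef_rot: [0.671, 0.741, 0.0, -0.0]
contact_force: [0.1, 0.2, -0.9]
opening: 0.681
finger_force: 0.0
lever side [([233.9, 185.6], 25), ([329.0, 191.6], 63), ([246.1, 221.2], 17)]
```

View pics/wab.png

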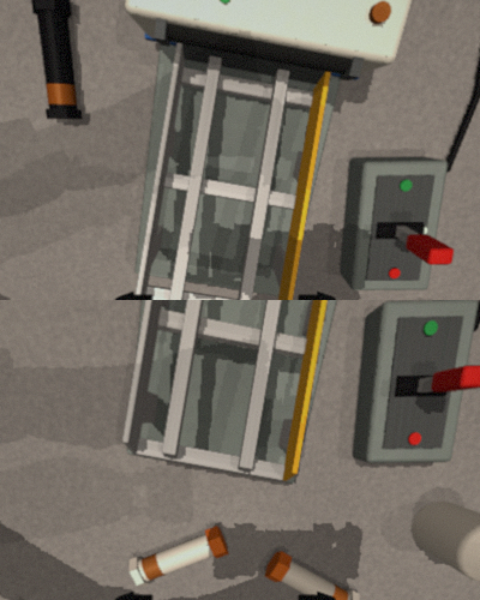

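The lever now stands upright, at off. Rail ends in the lower view are at (170,455) and (246,469) on the crop.

```bash
python3 - <<'E'
from h import *
import pickle
wb=pickle.load(open("wb.pkl","rb"));wa=pickle.load(open("wa.pkl","rb"));t=cam("top");s=cam("side")
T=lambda x,y:(x/2.35+135,y/2.35+100); S=lambda x,y:(x/3.3+200,y/3.3+150)
A=lambda x,y:(x/1.2+130,y/1.2); B=lambda x,y:(x/1.2+130,(y-300)/1.2)
for n,b,tt,ss in [("O",B(170,455),T(394,311),S(436,226)),("G",B(246,469),T(396,258),S(360,216)),("guard",B(291,475),T(398,228),S(318,200))]:
    print(n,tri([(wb,b),(t,tt)]),tri([(wb,b),(s,ss)]),tri([(wb,b),(t,tt),(s,ss)]))
for z in (.11,.115,.12,.125,.13):
    p=onz(wb,[B(170,455),B(246,469)],z); print(z,p.round(4).tolist(),np.linalg.norm(p[0]-p[1]).round(4), np.arctan2(*(p[1]-p[0])[1::-1]).round(3))
# wa: lower rail ends near head: O (214,60) G (282,70) and at middle cross-tie
for z in (.03,.04,.05,.06):
    p=onz(wa,[A(214,60),A(282,70)],z); print(z,p.round(4).tolist(),np.linalg.norm(p[0]-p[1]).round(4))
save("topc",t,215,180,315,265,7)
E
```

```text
O (array([ 0.4572905 , -0.0093374 ,  0.10980004]), array([0.0009, 0.0009])) (array([ 0.45733458, -0.00935155,  0.12104363]), array([0.0017, 0.0017])) (array([ 0.45660934, -0.00916262,  0.12078749]), array([0.0024, 0.0015, 0.0012]))
G (array([ 0.52828255, -0.0162263 ,  0.10593749]), array([0., 0.])) (array([ 0.52694596, -0.01466515,  0.12032851]), array([0.0004, 0.0004])) (array([ 0.52653719, -0.0156808 ,  0.11923708]), array([0.0013, 0.0013, 0.0004]))
guard (array([ 0.57671608, -0.02138727,  0.07386745]), array([0.0001, 0.0001])) (array([ 0.56581547, -0.01442699,  0.13350872]), array([0., 0.])) (array([ 0.5655303 , -0.01870639,  0.12956928]), array([0.0039, 0.0041, 0.0015]))
0.11 [[0.4576, -0.0101, 0.11], [0.528, -0.0158, 0.11]] 0.0706 -0.08
0.115 [[0.4583, -0.0096, 0.115], [0.5277, -0.0152, 0.115]] 0.0696 -0.08
0.12 [[0.4589, -0.0091, 0.12], [0.5274, -0.0147, 0.12]] 0.0687 -0.08
0.125 [[0.4596, -0.0087, 0.125], [0.527, -0.0141, 0.125]] 0.0677 -0.08
0.13 [[0.4602, -0.0082, 0.13], [0.5267, -0.0135, 0.13]] 0.0667 -0.08
0.03 [[0.475, 0.2306, 0.03], [0.5464, 0.2279, 0.03]] 0.0715
0.04 [[0.4754, 0.2293, 0.04], [0.5451, 0.2267, 0.04]] 0.0698
0.05 [[0.4757, 0.228, 0.05], [0.5439, 0.2254, 0.05]] 0.0682
0.06 [[0.4761, 0.2267, 0.06], [0.5426, 0.2242, 0.06]] 0.0666
```

View pics/topc.png

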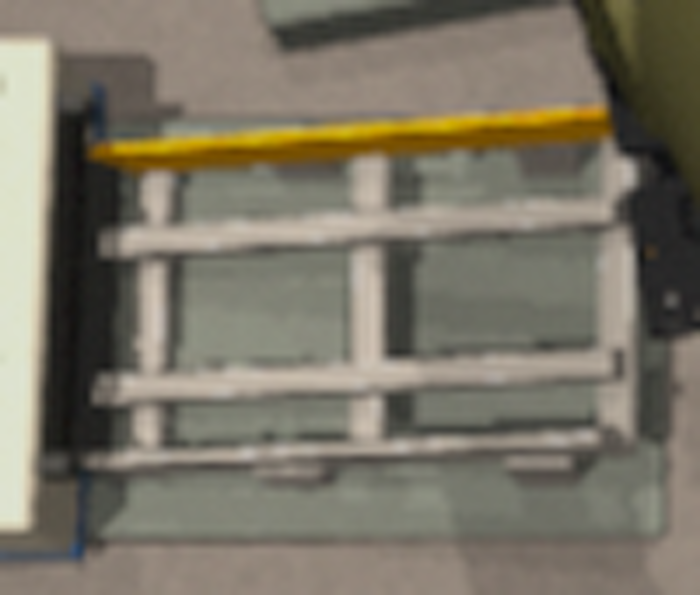

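Rail-end z comes to about 0.122 from triangulation and from the 68 mm rail spacing. That gives the loading point at about (0.499, 0.026, 0.126) with the chute yaw at -0.073. Next I'll locate the tubes.

```bash
cat >> h.py <<'E'
def tubes(d,z=.025,amin=12):
    b,l=blobs(d,*ORANGE,amin); hsv=cv2.cvtColor(d["frame"],cv2.COLOR_RGB2HSV)
    n=l.max(); out=[]
    c=[np.array(np.nonzero(l==i))[::-1].T for i in range(1,n+1)]; c=[q for q in c if len(q)>=amin]
    w=[onz(d,[q.mean(0)],z)[0] for q in c]; sat=[hsv[q[:,1],q[:,0]].mean(0) for q in c]
    for i in range(len(c)):
        for j in range(len(c)):
            D=np.linalg.norm(w[i]-w[j])
            if .068<D<.1 and sat[i][2]>sat[j][2]:
                mid=(c[i].mean(0)*.4+c[j].mean(0)*.6).astype(int); m=hsv[mid[1],mid[0]]
                if m[1]<90 and m[2]>90:
                    u=(w[i]-w[j])/D; out.append((w[i]-u*.051,np.arctan2(u[1],u[0]),D,c[i].mean(0),c[j].mean(0),sat[i].round(),sat[j].round()))
    return out
def pt(d,**k):
    for m,a,D,ci,cj,si,sj in tubes(d,**k): print("mid",m.round(4),"capdir %.3f D %.3f"%(a,D),ci.round(1),cj.round(1),si,sj)
E
python3 - <<'E'
from h import *
print("top");pt(cam("top"),amin=8);print("wrist");pt(cam("wrist"))
plan([.47,-.13,.30],.47)
E
```

```text
top
mid [ 0.638 -0.288  0.025] capdir -0.272 D 0.085 [385.1 162.3] [381.  186.2] [ 13. 238. 187.] [ 14. 208. 157.]
mid [ 0.4707 -0.4293  0.025 ] capdir 0.088 D 0.085 [427.8 207.2] [433.5 232.3] [ 14. 241. 194.] [ 14. 210. 161.]
wrist
mid [ 0.4566 -0.1365  0.025 ] capdir 0.677 D 0.084 [303.  192.9] [256.  222.8] [ 11. 213. 148.] [ 13. 191. 146.]
mid [ 0.4773 -0.1352  0.025 ] capdir -2.701 D 0.086 [256.  222.8] [310.7 204.1] [ 13. 191. 146.] [ 11. 213. 140.]
mid [ 0.6369 -0.1622  0.025 ] capdir 2.800 D 0.086 [362.9 224.9] [413.4 247.4] [ 12. 214. 138.] [ 13. 201. 138.]
mid [ 0.4699 -0.4242  0.025 ] capdir 0.044 D 0.085 [301.7 370.9] [252.  368.9] [ 11. 217. 167.] [ 13. 187. 137.]
mid [ 0.4708 -0.4316  0.025 ] capdir 0.190 D 0.087 [301.7 370.9] [251.4 374.9] [ 11. 217. 167.] [ 13. 189. 151.]
t=9.22 pos [ 0.5113 -0.0523  0.3255] psi 1.668 q7 -0.23 | shift tool [-0.0733 -0.0487  0.0255] turn [0.0000e+00 1.0000e-04 1.1982e+00] shift after turn [-0.072   0.0506  0.0255]
```

```bash
sed -i 's/    m=cv2.inRange(cv2.cvtColor(d\["frame"\],cv2.COLOR_RGB2HSV),lo,hi)/&; m=cv2.morphologyEx(m,cv2.MORPH_CLOSE,np.ones((7,7),np.uint8)) if d["T"][2,3]<1 else m/; s/sat\[i\]\[2\]>sat\[j\]\[2\]/sat[i][1]>sat[j][1]/' h.py
python3 -m jog '[[[-0.037,-0.025,0.03,0,0,0],[-0.036,-0.024,0.045,0,0,0],[0,0,0.05,0,0,0.18],[0,0,0,0,0,0.18],[0,0,0,0,0,0.18],[0,0,0,0,0,0.18],[0,0,0,0,0,0.18],[0,0,0,0,0,0.18],[0,0,0,0,0,0.138],[0,0,0,0,0,0],[0,0,0,0,0,0]]]' 0.07 20
python3 - <<'E'
from h import *
w=cam("wrist");pt(w); save("w3",w)
plan([.473,-.136,.004],.45)
E
```

```text
clock: 10.6
tool_pos: [0.4697, -0.1298, 0.2005]
eef_rot: [0.975, 0.224, 0.0, 0.0]
contact_force: [-0.4, 0.1, -0.4]
opening: 0.792
finger_force: 0.0
mid [ 0.64   -0.2876  0.025 ] capdir -0.232 D 0.086 [595.9  43.7] [518.6 121.8] [ 12. 218. 174.] [ 13. 191. 149.]
mid [ 0.6341 -0.164   0.025 ] capdir 2.682 D 0.085 [383.7  72.4] [465.3   7. ] [ 12. 211. 181.] [ 13. 193. 143.]
mid [ 0.5564 -0.1318  0.025 ] capdir 2.851 D 0.084 [321.7 140.7] [383.7  72.4] [ 12. 216. 124.] [ 12. 211. 181.]
mid [ 0.4623 -0.1408  0.025 ] capdir 0.480 D 0.086 [321.7 140.7] [323.6 222.7] [ 12. 216. 124.] [ 13. 192. 150.]
t=10.65 pos [ 0.4697 -0.1299  0.2005] psi 0.452 q7 -1.10 | shift tool [0.0003 0.007  0.1965] turn [-0.     -0.0001  0.0017] shift after turn [0.0003 0.007  0.1965]
```

View pics/w3.png

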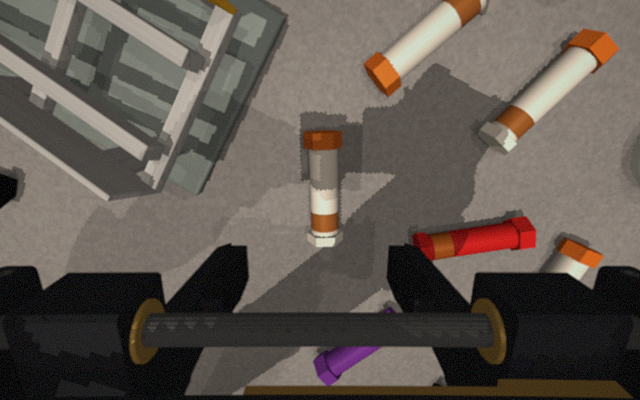

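The view confirms tube C with its orange cap at (322,141) and its band and foot at (323,223) and (323,240). It lies lined up between the fingers. I'll grasp it.

```bash
python3 -c "
from h import *; import pickle
print(tri([(pickle.load(open('wb.pkl','rb')),(362.9,224.9)),(cam('wrist'),(383.7,72.4))]))"
python3 -m jog '[[[-0.011,0.0065,0.03,0,0,-0.028],[0,0,0.05,0,0,0],[0,0,0.05,0,0,0],[0,0,0.035,0,0,0],[0,0,0.02,0,0,0],[0,0,0.011,0,0,0],[0,0,0,0,0,0],[0,0,0,0,0,0]]]' 0.07 25; python3 -m jog '[[[0,0,0,0,0,0],[0,0,0,0,0,0],[0,0,0,0,0,0],[0,0,0,0,0,0],[0,0,0,0,0,0]]]' 0.015 25
```

```text
(array([ 0.58699522, -0.14011843,  0.03468036]), array([0.0002, 0.0002]))
clock: 11.7
tool_pos: [0.4631, -0.1407, 0.0053]
eef_rot: [0.972, 0.237, 0.001, 0.0]
contact_force: [-0.5, -1.1, 0.3]
opening: 0.794
finger_force: 0.0
clock: 12.32
tool_pos: [0.4626, -0.1405, 0.0046]
eef_rot: [0.972, 0.237, 0.0, 0.0]
contact_force: [-0.2, -0.7, 1.1]
opening: 0.322
finger_force: 25.0
```

```bash
python3 -m jog '[[[0,0,-0.02,0,0,0],[0,0,-0.05,0,0,0],[0,0,-0.06,0,0,0],[0,0,-0.06,0,0,0.18],[0,0,-0.02,0,0,0.18],[0,0,0,0,0,0.19],[0,0,0,0,0,0],[0,0,0,0,0,0]]]'
python3 - <<'E'
from h import *
plan([.4987,.0256,.21],-.073); w=cam("wrist"); pt(w)
E
```

```text
clock: 13.32
tool_pos: [0.4621, -0.1403, 0.2141]
eef_rot: [0.999, -0.033, -0.001, -0.0]
contact_force: [-0.5, 0.2, 0.2]
opening: 0.327
finger_force: 25.0
t=13.32 pos [ 0.4621 -0.1403  0.2141] psi -0.066 q7 -1.45 | shift tool [ 0.0255 -0.168   0.0041] turn [-0.0001  0.0012  0.0067] shift after turn [ 0.0244 -0.1682  0.0041]
mid [ 0.4701 -0.4289  0.025 ] capdir 0.104 D 0.087 [603.6  98.7] [595.7 184. ] [ 11. 218. 181.] [ 13. 188. 156.]
```

```bash
python3 -m jog '[[[0.0125,-0.05,0,0,0,0.007],[0.0125,-0.05,0,0,0,0],[0,-0.05,0.004,0,0,0],[0,-0.018,0,0,0,0],[0,0,0,0,0,0],[0,0,0,0,0,0]]]'
cat >> h.py <<'E'
def held():
    s=get_state(); d=cam("wrist"); b,l=blobs(d,*ORANGE,40); M=R.from_quat(s["eef_rot"]).as_matrix()
    for c,a in b:
        p=M.T@(onz(d,[c],s["tool_pos"][2]+.0124+.01)[0]-s["tool_pos"])
        if abs(p[1])<.03 and abs(p[0])<.1: print("held blob tool xy",p[:2].round(4),c,a)
    return d
E
python3 - <<'E'
from h import *
w=held(); save("w4",w)
plan([.4987,.0256,.115],-.073)
E
```

```text
clock: 14.12
tool_pos: [0.4998, 0.0236, 0.2103]
eef_rot: [0.999, -0.039, -0.0, 0.001]
contact_force: [0.2, -0.5, -1.2]
opening: 0.319
finger_force: 25.0
held blob tool xy [ 0.0735 -0.0227] [253.4, 112.2] 192
held blob tool xy [ 0.0727 -0.0037] [305.2, 114.6] 53
held blob tool xy [0.0726 0.0114] [346.2, 114.8] 116
held blob tool xy [ 0.057  -0.0169] [271.2, 156.9] 49
held blob tool xy [0.0505 0.0038] [325.2, 173.5] 2987
held blob tool xy [-0.0385  0.0006] [317.0, 359.3] 1254
t=14.18 pos [0.4998 0.0233 0.2104] psi -0.079 q7 -1.76 | shift tool [-0.0012 -0.0023  0.0954] turn [ 0.0011  0.0004 -0.0057] shift after turn [-0.0013 -0.0022  0.0954]
```

View pics/w4.png

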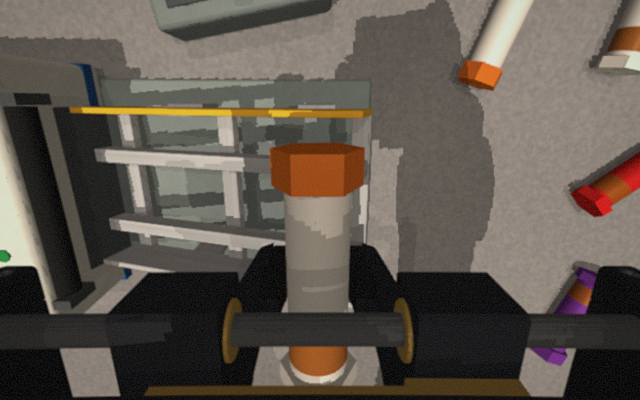

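```bash
python3 -m jog '[[[-0.001,-0.002,0.03,0,0,-0.006],[0,0,0.03,0,0,0],[0,0,0.02,0,0,0],[0,0,0.01,0,0,0],[0,0,0.003,0,0,0],[0,0,0,0,0,0],[0,0,0,0,0,0]]]'
```

```text
clock: 15.05
tool_pos: [0.4989, 0.0265, 0.1194]
eef_rot: [0.999, -0.036, 0.0, 0.0]
contact_force: [-4.5, 1.2, 15.6]
opening: 0.32
finger_force: 25.0
```

```bash
python3 -m jog '[[[0,0,-0.002,0,0,0],[0,0,0,0,0,0]]]';python3 - <<'E'
from h import *
w=cam("wrist"); s=cam("side"); im=np.hstack([w["frame"][80:330,150:500],s["frame"][150:400,190:470]]); cv2.imwrite("pics/ws5.png",cv2.resize(im[:,:,::-1],None,fx=1.27,fy=1.27))
E
```

```text
clock: 15.3
tool_pos: [0.4997, 0.0266, 0.1199]
eef_rot: [0.999, -0.036, 0.001, 0.0]
contact_force: [0.2, -0.4, 0.5]
opening: 0.321
finger_force: 25.0
```

View pics/ws5.png

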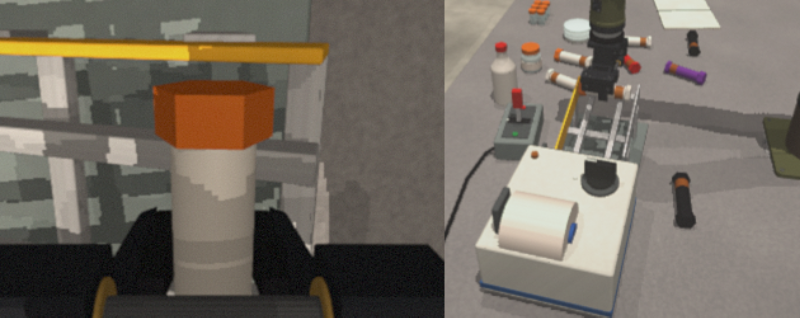

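```bash
python3 - <<'E'
from h import *
s=get_state(); d=cam("wrist"); M=R.from_quat(s["eef_rot"]).as_matrix(); p=np.array(s["tool_pos"])
f=lambda uv,z:(M.T@(onz(d,[uv],z)[0]-p)).round(4)
zc=p[2]+.0124
hs=cv2.cvtColor(d["frame"],cv2.COLOR_RGB2HSV)
for col in (300,318,335):
    c=hs[:,col]; y=np.nonzero((c[:,0]>19)&(c[:,0]<35)&(c[:,1]>150)&(c[:,2]>60))[0]; y=y[(y>90)&(y<145)]
    o=np.nonzero((c[:,0]>7)&(c[:,0]<16)&(c[:,1]>170))[0]; o=o[(o>130)&(o<230)]
    print(col,y.min(),y.max(),o.min(),o.max(),"guard",f((col,y.min()),zc),f((col,y.max()),zc),"cap out",f((col,o.min()),zc+.018),"cap in",f((col,o.max()),zc+.018))
# rail G edges beside the tube: gray profile at col 270 & 395
g=cv2.cvtColor(d["frame"],cv2.COLOR_RGB2GRAY)
for col in (255,262,270,385,395): print(col,g[160:235:3,col].tolist())
E
```

```text
300 113 117 144 196 guard [ 0.0729 -0.0061 -0.0124] [ 0.0713 -0.0062 -0.0124] cap out [ 0.063  -0.0054 -0.0304] cap in [ 0.0438 -0.0057 -0.0304]
318 113 125 144 196 guard [ 0.0729  0.001  -0.0124] [ 0.0682  0.001  -0.0124] cap out [ 0.063   0.001  -0.0304] cap in [ 0.0437  0.001  -0.0304]
335 118 122 144 196 guard [ 0.071   0.0078 -0.0124] [ 0.0694  0.0079 -0.0124] cap out [ 0.0629  0.007  -0.0304] cap in [ 0.0437  0.0073 -0.0304]
255 [73, 73, 76, 68, 73, 76, 69, 84, 79, 76, 175, 190, 186, 189, 111, 110, 111, 120, 121, 79, 73, 75, 73, 76, 74]
262 [65, 71, 69, 74, 72, 73, 69, 76, 78, 76, 103, 104, 102, 104, 103, 101, 96, 114, 120, 68, 72, 71, 69, 69, 73]
270 [77, 79, 83, 83, 73, 72, 78, 79, 80, 82, 98, 103, 102, 102, 100, 100, 99, 99, 115, 74, 72, 74, 70, 71, 89]
385 [132, 127, 129, 131, 130, 129, 130, 128, 129, 127, 98, 82, 78, 84, 128, 127, 102, 101, 103, 106, 99, 100, 106, 127, 130]
395 [134, 131, 133, 133, 129, 135, 133, 132, 137, 135, 134, 78, 80, 78, 120, 127, 104, 100, 109, 104, 104, 100, 107, 129, 131]
```

Against the guard (inner edge at 69 mm) the tube is centred and the cap clears the rail. The rails just stand about 5 mm higher than my estimate, so I'll release.

```bash
python3 -m jog '[[[0,0,0,0,0,0],[0,0,0,0,0,0],[0,0,0,0,0,0],[0,0,0,0,0,0],[0,0,-0.02,0,0,0],[0,0,-0.04,0,0,0],[0,0,-0.05,0,0,0],[0,0,-0.03,0,0,0],[0,0,0,0,0,0],[0,0,0,0,0,0]]]' 0.055
python3 - <<'E'
from h import *
w=cam("wrist"); save("w6",w,0,0,640,400,1); pt(w); pt(cam("top"),amin=8)
plan([.634,-.16,.26],2.7); plan([.634,-.16,.26],2.7-np.pi)
E
```

```text
clock: 16.7
tool_pos: [0.4984, 0.0272, 0.2587]
eef_rot: [0.999, -0.035, -0.001, 0.0]
contact_force: [-0.9, -0.6, -0.1]
opening: 0.624
finger_force: 0.0
mid [ 0.6325 -0.1693  0.025 ] capdir 2.652 D 0.078 [468.6  76.9] [510.7   1. ] [ 12. 213. 197.] [ 12. 197. 136.]
mid [ 0.638 -0.288  0.025] capdir -0.272 D 0.085 [385.1 162.3] [381.  186.2] [ 14. 239. 186.] [ 14. 209. 156.]
mid [ 0.633  -0.1638  0.025 ] capdir 2.763 D 0.087 [341.7 195. ] [349.  171.1] [ 14. 251. 186.] [ 14. 212. 155.]
mid [0.6096 0.2572 0.025 ] capdir -2.199 D 0.087 [233.1 205.2] [211.3 191.9] [ 14. 248. 177.] [ 13. 208. 161.]
mid [0.529  0.2218 0.025 ] capdir -0.115 D 0.090 [233.1 205.2] [231. 232.] [ 14. 248. 177.] [ 14. 214. 159.]
mid [ 0.475  -0.5097  0.025 ] capdir 0.092 D 0.085 [451.7 204. ] [457.8 229. ] [ 14. 245. 192.] [ 14. 210. 160.]
t=16.80 pos [0.4982 0.0272 0.2582] psi -0.071 q7 -1.76 | shift tool [ 0.1486  0.1771 -0.0021] turn [-3.7000e-03  1.6000e-03 -2.7706e+00] shift after turn [-0.2027 -0.1112 -0.0018]
t=16.80 pos [0.4982 0.0272 0.2582] psi -0.071 q7 -1.76 | shift tool [ 0.1486  0.1771 -0.0021] turn [0.0011 0.0026 0.371 ] shift after turn [ 0.2027  0.1112 -0.0018]
```

View pics/w6.png

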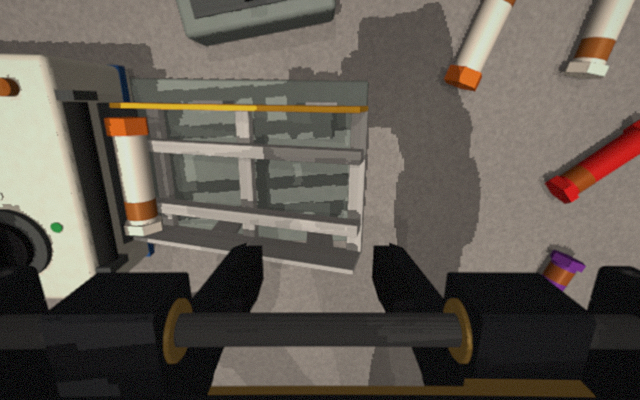

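The first tube is queued at the gate with its cap (127,127) at the yellow guard. Tube D has been knocked to about (0.475,-0.51). Next is tube A.

```bash
python3 -m jog '[[[0.037,0.045,0,0,0,0],[0.037,0.045,0,0,0,0],[0.037,0.045,0,0,0,0],[0.037,0.045,0,0,0,0],[0,0,0,0,0,-0.18],[0,0,0,0,0,-0.18],[0,0,0,0,0,-0.18],[0,0,0,0,0,-0.18],[0,0,0,0,0,-0.18],[0,0,0,0,0,-0.18],[0,0,0,0,0,-0.18],[0,0,0,0,0,-0.18]]]' 0.07
python3 -m jog '[[[0,0,0.02,0,0,-0.18],[0,0,0.02,0,0,-0.18],[0,0,0.01,0,0,-0.18],[0,0,0,0,0,-0.18],[0,0,0,0,0,-0.18],[0,0,0,0,0,-0.18],[0,0,0,0,0,-0.18],[0,0,0,0,0,-0.08],[0,0,0,0,0,0],[0,0,0,0,0,0]]]'
cat >> h.py <<'E'
def aim(near,zt=.0045,psi=None):
    ts=[t for t in tubes(cam("wrist")) if np.hypot(*(t[0][:2]-near))<.05 and abs(t[2]-.0855)<.006]
    for t in ts: print("mid",t[0].round(4),"dir %.3f D %.3f"%(t[1],t[2]))
    s=get_state(); M=R.from_quat(s["eef_rot"]).as_matrix(); p0=np.arctan2(M[1,0],M[0,0])
    if ts:
        k=ts[0][1]; k=min((k,k+np.pi,k-np.pi),key=lambda a:abs((a-p0+np.pi)%(2*np.pi)-np.pi)); plan([*ts[0][0][:2],zt],k)
E
python3 -c "
from h import *; aim((.633,-.166))"
```

```text
clock: 18.3
tool_pos: [0.6333, -0.1627, 0.2576]
eef_rot: [0.773, 0.635, -0.001, -0.001]
contact_force: [0.6, 0.3, -0.5]
opening: 0.794
finger_force: 0.0
clock: 19.55
tool_pos: [0.6337, -0.1627, 0.2087]
eef_rot: [0.215, 0.977, 0.0, -0.001]
contact_force: [0.7, 0.1, -0.7]
opening: 0.797
finger_force: 0.0
mid [ 0.634  -0.1614  0.025 ] dir 2.704 D 0.087
t=19.60 pos [ 0.6339 -0.1627  0.209 ] psi 2.708 q7 0.82 | shift tool [0.0003 0.0013 0.2045] turn [-0.0002 -0.0008  0.0042] shift after turn [0.0004 0.0012 0.2045]
```

```bash
python3 -m jog '[[[0,0.001,0.04,0,0,0],[0,0,0.05,0,0,0],[0,0,0.05,0,0,0],[0,0,0.035,0,0,0],[0,0,0.02,0,0,0],[0,0,0.01,0,0,0],[0,0,0,0,0,0]]]' 0.07 25; python3 -m jog '[[[0,0,0,0,0,0],[0,0,0,0,0,0],[0,0,0,0,0,0],[0,0,0,0,0,0],[0,0,0,0,0,0]]]' 0.015 25
python3 -m jog '[[[0,0,-0.02,0,0,0],[0,0,-0.05,0,0,0],[0,0,-0.06,0,0,0.18],[0,0,-0.06,0,0,0.18],[0,0,-0.03,0,0,0.18],[0,0,0,0,0,0.18],[0,0,0,0,0,0.18],[0,0,0,0,0,0.18],[0,0,0,0,0,0.18],[0,0,0,0,0,0.18],[0,0,0,0,0,0.18],[0,0,0,0,0,0.18]]]'
python3 -m jog '[[[0,0,0,0,0,0.18],[0,0,0,0,0,0.18],[0,0,0,0,0,0.18],[0,0,0,0,0,0.18],[0,0,0,0,0,0.18],[0,0,0,0,0,0.08],[0,0,0,0,0,0],[0,0,0,0,0,0]]]'
python3 -c "
from h import *
held(); plan([.499,.0266,.225],-.073)"
```

```text
clock: 20.48
tool_pos: [0.6349, -0.1618, 0.0049]
eef_rot: [0.215, 0.977, 0.0, 0.0]
contact_force: [0.3, 0.2, 0.3]
opening: 0.795
finger_force: 0.0
clock: 21.1
tool_pos: [0.6346, -0.162, 0.0047]
eef_rot: [0.214, 0.977, -0.0, 0.0]
contact_force: [-0.8, -0.9, 1.5]
opening: 0.322
finger_force: 25.0
clock: 22.6
tool_pos: [0.6344, -0.1611, 0.2258]
eef_rot: [0.9, 0.437, 0.001, -0.0]
contact_force: [-0.4, 0.4, -0.5]
opening: 0.316
finger_force: 25.0
clock: 23.6
tool_pos: [0.6346, -0.1614, 0.2251]
eef_rot: [0.999, -0.034, 0.0, -0.0]
contact_force: [-0.3, 0.5, -1.0]
opening: 0.318
finger_force: 25.0
held blob tool xy [0.0979 0.0294] [400.5, 38.2] 3423
held blob tool xy [ 0.0568 -0.017 ] [271.0, 157.5] 98
held blob tool xy [0.0511 0.0021] [320.7, 172.1] 2726
held blob tool xy [-0.038   0.0006] [317.0, 358.5] 1124
t=23.65 pos [ 0.6345 -0.1616  0.2249] psi -0.069 q7 -1.44 | shift tool [-0.1482 -0.1783 -0.    ] turn [-0.0006 -0.0004  0.0037] shift after turn [-1.489e-01 -1.778e-01 -1.000e-04]
```

```bash
python3 -m jog '[[[-0.037,-0.0445,0,0,0,0.004],[-0.037,-0.0445,0,0,0,0],[-0.037,-0.0445,0,0,0,0],[-0.038,-0.0445,0,0,0,0],[0,0,0.03,0,0,0],[0,0,0.03,0,0,0],[0,0,0.02,0,0,0],[0,0,0.016,0,0,0],[0,0,0.006,0,0,0],[0,0,0.003,0,0,0],[0,0,0,0,0,0],[0,0,0,0,0,0]]]'
python3 -c "
from h import *
held(); plan([.499,.0266,.12],-.073)"
```

```text
clock: 25.15
tool_pos: [0.4991, 0.0267, 0.1204]
eef_rot: [0.999, -0.037, 0.0, -0.0]
contact_force: [-1.0, 0.4, 7.0]
opening: 0.32
finger_force: 25.0
held blob tool xy [0.0695 0.0077] [335.9, 123.5] 180
held blob tool xy [0.0519 0.0002] [316.0, 170.1] 3717
held blob tool xy [-0.0381  0.0009] [317.8, 358.6] 1226
t=25.20 pos [0.4991 0.0267 0.1204] psi -0.074 q7 -1.73 | shift tool [-0.0001  0.0001  0.0004] turn [-0.0002 -0.0006 -0.0015] shift after turn [-0.0001  0.0001  0.0004]
```

```bash
python3 -m jog '[[[0,0,-0.001,0,0,0],[0,0,0,0,0,0],[0,0,0,0,0,0],[0,0,0,0,0,0],[0,0,-0.02,0,0,0],[0,0,-0.04,0,0,0],[0,0,-0.05,0,0,0],[0,0,-0.03,0,0,0],[0,0,0,0,0,0],[0,0,0,0,0,0]]]' 0.055
python3 - <<'E'
from h import *
w=cam("wrist"); print(blobs(w,*ORANGE,40)[0]); pt(cam("top"),amin=8)
plan([.638,-.285,.21],-.25)
E
```

```text
clock: 26.45
tool_pos: [0.4983, 0.0266, 0.2596]
eef_rot: [0.999, -0.037, -0.001, 0.0]
contact_force: [-0.7, 0.2, -0.3]
opening: 0.624
finger_force: 0.0
[([599.2, 46.6], 402), ([3.9, 88.8], 143), ([266.5, 108.0], 109), ([323.0, 108.4], 337), ([141.2, 127.9], 1189), ([582.5, 178.4], 307), ([150.9, 213.4], 747), ([562.5, 275.6], 195)]
mid [ 0.638 -0.288  0.025] capdir -0.272 D 0.085 [385.1 162.3] [381.  186.2] [ 14. 239. 186.] [ 14. 208. 156.]
mid [0.6063 0.2453 0.025 ] capdir -2.119 D 0.098 [237.4 204.8] [211.5 191.8] [ 15. 249. 186.] [ 14. 206. 160.]
mid [0.5308 0.216  0.025 ] capdir -0.284 D 0.093 [237.4 204.8] [230.5 232.1] [ 15. 249. 186.] [ 14. 213. 153.]
mid [0.529  0.1973 0.025 ] capdir 0.087 D 0.092 [237.4 204.8] [241. 232.] [ 15. 249. 186.] [ 14. 212. 159.]
mid [ 0.475  -0.5094  0.025 ] capdir 0.095 D 0.085 [451.5 204. ] [457.8 229. ] [ 14. 242. 190.] [ 14. 206. 161.]
t=26.55 pos [0.4981 0.0266 0.2592] psi -0.075 q7 -1.74 | shift tool [0.1629 0.3003 0.0489] turn [0.0009 0.0028 0.1754] shift after turn [0.2127 0.2673 0.0492]
```

```bash
python3 -m jog '[[[0.027,0.05,0,0,0,0],[0.027,0.05,0,0,0,0],[0.027,0.05,0,0,0,0],[0.027,0.05,0.01,0,0,0],[0.027,0.05,0.02,0,0,0],[0.028,0.05,0.02,0,0,0],[0,0,0,0,0,0.175],[0,0,0,0,0,0],[0,0,0,0,0,0]]]' 0.07
python3 -c "
from h import *; aim((.638,-.287))"
```

```text
clock: 27.68
tool_pos: [0.6392, -0.2834, 0.21]
eef_rot: [0.992, -0.122, -0.0, -0.0]
contact_force: [0.2, -0.1, 0.3]
opening: 0.792
finger_force: 0.0
mid [ 0.6359 -0.2877  0.025 ] dir -0.288 D 0.086
t=27.73 pos [ 0.6393 -0.2834  0.2105] psi -0.246 q7 -1.40 | shift tool [-0.0021  0.0052  0.2059] turn [-0.0008  0.0004  0.0419] shift after turn [-0.002   0.0051  0.206 ]
```

```bash
python3 -m jog '[[[-0.002,0.005,0.04,0,0,0.042],[0,0,0.05,0,0,0],[0,0,0.05,0,0,0],[0,0,0.035,0,0,0],[0,0,0.02,0,0,0],[0,0,0.011,0,0,0],[0,0,0,0,0,0]]]' 0.07 25; python3 -m jog '[[[0,0,0,0,0,0],[0,0,0,0,0,0],[0,0,0,0,0,0],[0,0,0,0,0,0],[0,0,0,0,0,0]]]' 0.015 25
python3 -m jog '[[[0,0,-0.02,0,0,0],[0,0,-0.05,0,0,0],[0,0,-0.06,0,0,0],[0,0,-0.06,0,0,0],[0,0,-0.03,0,0,-0.1],[0,0,0,0,0,-0.115],[0,0,0,0,0,0],[0,0,0,0,0,0]]]'
python3 -c "
from h import *
held(); plan([.499,.0266,.225],-.073)"
```

```text
clock: 28.6
tool_pos: [0.6364, -0.2891, 0.0049]
eef_rot: [0.989, -0.145, 0.0, 0.0]
contact_force: [-0.4, -0.1, 1.0]
opening: 0.795
finger_force: 0.0
clock: 29.22
tool_pos: [0.6362, -0.289, 0.0048]
eef_rot: [0.989, -0.145, 0.0, -0.0]
contact_force: [0.1, 0.4, 2.1]
opening: 0.324
finger_force: 25.0
clock: 30.22
tool_pos: [0.6356, -0.289, 0.2245]
eef_rot: [0.999, -0.039, -0.0, -0.0]
contact_force: [-0.0, -0.4, 0.4]
opening: 0.323
finger_force: 25.0
held blob tool xy [ 0.0936 -0.024 ] [246.1, 52.0] 3362
held blob tool xy [ 0.0496 -0.0001] [315.1, 175.8] 2191
held blob tool xy [-0.0391  0.0007] [317.2, 360.4] 1048
t=30.27 pos [ 0.6356 -0.2889  0.2242] psi -0.078 q7 -1.26 | shift tool [-0.1608 -0.3039 -0.0006] turn [-0.0001  0.001  -0.0053] shift after turn [-0.1592 -0.3047 -0.0008]
```

```bash
python3 -m jog '[[[-0.026,-0.051,0,0,0,-0.005],[-0.027,-0.051,0,0,0,0],[-0.027,-0.051,0,0,0,0],[-0.027,-0.051,0,0,0,0],[-0.027,-0.051,0,0,0,0],[-0.026,-0.049,0,0,0,0],[0,0,0.03,0,0,0],[0,0,0.03,0,0,0],[0,0,0.02,0,0,0],[0,0,0.014,0,0,0],[0,0,0.006,0,0,0],[0,0,0,0,0,0]]]'
python3 -c "
from h import *
held(); plan([.499,.0266,.12],-.073)"
```

```text
clock: 31.78
tool_pos: [0.4986, 0.0257, 0.1245]
eef_rot: [0.999, -0.036, -0.0, 0.0]
contact_force: [0.2, -0.2, -0.6]
opening: 0.321
finger_force: 25.0
held blob tool xy [ 0.0706 -0.0006] [313.7, 120.3] 86
held blob tool xy [0.0699 0.0197] [368.3, 122.2] 100
held blob tool xy [0.0504 0.0002] [315.8, 173.9] 3715
held blob tool xy [-0.0386  0.001 ] [317.9, 359.5] 1330
t=31.82 pos [0.4988 0.0257 0.1248] psi -0.072 q7 -1.71 | shift tool [ 0.0002 -0.0009  0.0048] turn [ 0.     -0.0007  0.001 ] shift after turn [ 0.0002 -0.0009  0.0048]
```

```bash
python3 -m jog '[[[0,-0.001,0.004,0,0,0],[0,0,0,0,0,0],[0,0,0,0,0,0]]]'; python3 -m jog '[[[0,0,0,0,0,0],[0,0,0,0,0,0],[0,0,0,0,0,0],[0,0,0,0,0,0],[0,0,-0.02,0,0,0],[0,0,-0.04,0,0,0],[0,0,-0.05,0,0,0],[0,0,-0.03,0,0,0],[0,0,0,0,0,0],[0,0,0,0,0,0]]]' 0.055
python3 - <<'E'
from h import *
w=cam("wrist"); print(blobs(w,*ORANGE,40)[0]); pt(cam("top"),amin=8)
plan([.475,-.505,.22],.09)
E
```

```text
clock: 32.2
tool_pos: [0.4987, 0.0268, 0.1207]
eef_rot: [0.999, -0.036, 0.0, -0.0]
contact_force: [0.1, -0.6, -0.1]
opening: 0.319
finger_force: 25.0
clock: 33.45
tool_pos: [0.4978, 0.0267, 0.2597]
eef_rot: [0.999, -0.036, -0.001, 0.0]
contact_force: [-0.3, -0.3, -0.4]
opening: 0.625
finger_force: 0.0
[([3.9, 86.9], 142), ([284.7, 107.3], 307), ([344.3, 108.3], 171), ([157.0, 128.8], 1790), ([582.5, 179.0], 296), ([149.6, 212.1], 749), ([194.6, 221.0], 381), ([562.2, 276.0], 186)]
mid [0.6063 0.2448 0.025 ] capdir -2.114 D 0.099 [237.6 204.8] [211.5 191.8] [ 15. 250. 185.] [ 14. 206. 160.]
mid [0.5311 0.2158 0.025 ] capdir -0.290 D 0.093 [237.6 204.8] [230.5 232. ] [ 15. 250. 185.] [ 14. 214. 153.]
mid [0.529  0.1979 0.025 ] capdir 0.064 D 0.092 [237.6 204.8] [240.5 231.9] [ 15. 250. 185.] [ 14. 210. 155.]
mid [ 0.475  -0.5096  0.025 ] capdir 0.100 D 0.085 [451.5 204. ] [457.9 229. ] [ 14. 242. 190.] [ 14. 206. 162.]
t=33.55 pos [0.4976 0.0267 0.2592] psi -0.072 q7 -1.73 | shift tool [0.0157 0.5319 0.0395] turn [ 0.0004  0.0029 -0.1616] shift after turn [-0.0702  0.5275  0.0392]
```

```bash
python3 -m jog '[[[0.0,0.044,0,0,0,0],[0.0,0.05,0,0,0,0],[0,0.05,0,0,0,0],[0.0,0.05,0,0,0,0],[0.0,0.05,0,0,0,0],[0,0.05,0,0,0,0],[0,0.05,0,0,0,0],[0,0.05,0,0,0,0],[0,0.05,0.01,0,0,0],[0.01,0.05,0.01,0,0,0],[0.006,0.04,0.01,0,0,0],[0,0,0.01,0,0,-0.17]]]' 0.07
python3 -m jog '[[[0,0,0,0,0,0],[0,0,0,0,0,0]]]'
python3 -c "
from h import *; aim((.475,-.51))"
```

```text
clock: 35.05
tool_pos: [0.4739, -0.5107, 0.2176]
eef_rot: [0.999, 0.049, -0.002, 0.0]
contact_force: [-0.6, 1.2, -0.1]
opening: 0.794
finger_force: 0.0
clock: 35.3
tool_pos: [0.4764, -0.5063, 0.2201]
eef_rot: [0.999, 0.048, -0.0, -0.001]
contact_force: [0.0, -0.1, 1.4]
opening: 0.797
finger_force: 0.0
mid [ 0.4744 -0.5111  0.025 ] dir 0.052 D 0.086
t=35.35 pos [ 0.4767 -0.5064  0.2206] psi 0.097 q7 -0.73 | shift tool [-0.0027  0.0045  0.2161] turn [-0.0003 -0.0002  0.0452] shift after turn [-0.0025  0.0046  0.2161]
```

```bash
python3 -m jog '[[[-0.0025,0.0045,0.05,0,0,0.03],[0,0,0.05,0,0,0],[0,0,0.05,0,0,0],[0,0,0.035,0,0,0],[0,0,0.02,0,0,0],[0,0,0.011,0,0,0],[0,0,0,0,0,0]]]' 0.07 25; python3 -m jog '[[[0,0,0,0,0,0],[0,0,0,0,0,0],[0,0,0,0,0,0],[0,0,0,0,0,0],[0,0,0,0,0,0]]]' 0.015 25
python3 -m jog '[[[0,0,-0.02,0,0,0],[0,0,-0.05,0,0,0],[0,0,-0.06,0,0,0],[0,0,-0.06,0,0,0],[0,0,-0.03,0,0,0.14],[0,0,0,0,0,0],[0,0,0,0,0,0]]]'
python3 -c "
from h import *
held(); plan([.499,.0266,.225],-.073)"
```

```text
clock: 36.22
tool_pos: [0.4745, -0.512, 0.0049]
eef_rot: [0.999, 0.034, 0.0, 0.0]
contact_force: [0.9, -0.1, -1.0]
opening: 0.795
finger_force: 0.0
clock: 36.85
tool_pos: [0.4742, -0.5117, 0.0047]
eef_rot: [0.999, 0.034, 0.0, -0.0]
contact_force: [-0.9, 0.5, 1.4]
opening: 0.322
finger_force: 25.0
clock: 37.72
tool_pos: [0.4736, -0.511, 0.2237]
eef_rot: [0.999, -0.035, -0.001, -0.001]
contact_force: [-0.2, -0.3, -1.1]
opening: 0.32
finger_force: 25.0
held blob tool xy [0.0502 0.0006] [317.0, 174.3] 2264
held blob tool xy [-0.0387  0.0003] [316.4, 359.6] 1114
t=37.77 pos [ 0.4734 -0.5108  0.2229] psi -0.070 q7 -0.85 | shift tool [-0.0121 -0.5379 -0.0008] turn [-0.0023  0.0025  0.0029] shift after turn [-0.0136 -0.5378 -0.0021]
```

```bash
python3 -m jog '[[[-0.002,-0.044,0,0,0,0.003],[-0.001,-0.05,0,0,0,0],[-0.001,-0.05,0,0,0,0],[-0.001,-0.05,0,0,0,0],[-0.001,-0.05,0,0,0,0],[-0.001,-0.05,0,0,0,0],[-0.001,-0.05,0,0,0,0],[-0.001,-0.05,0,0,0,0],[-0.001,-0.05,0,0,0,0],[-0.001,-0.05,0,0,0,0],[-0.001,-0.044,0,0,0,0],[0,0,0,0,0,0]]]'
python3 -m jog '[[[0,0,0.03,0,0,0],[0,0,0.03,0,0,0],[0,0,0.02,0,0,0],[0,0,0.014,0,0,0],[0,0,0.004,0,0,0],[0,0,0,0,0,0],[0,0,0,0,0,0]]]'
python3 -c "
from h import *
held(); plan([.499,.0266,.12],-.073)"
```

```text
clock: 39.28
tool_pos: [0.5014, 0.0303, 0.2231]
eef_rot: [0.999, -0.033, -0.001, -0.001]
contact_force: [-0.6, -0.5, -1.3]
opening: 0.324
finger_force: 25.0
clock: 40.15
tool_pos: [0.5027, 0.0256, 0.1271]
eef_rot: [0.999, -0.037, 0.001, -0.0]
contact_force: [0.4, 0.4, 0.1]
opening: 0.321
finger_force: 25.0
held blob tool xy [0.0665 0.0084] [337.6, 131.8] 251
held blob tool xy [0.0509 0.0008] [317.5, 172.6] 3672
held blob tool xy [-0.0383  0.0005] [316.9, 359.1] 1271
t=40.20 pos [0.5027 0.0256 0.1271] psi -0.075 q7 -1.66 | shift tool [-0.0038 -0.0007  0.0071] turn [-0.0002 -0.0014 -0.0016] shift after turn [-0.0038 -0.0007  0.0071]
```

```bash
python3 -m jog '[[[-0.004,-0.001,0.004,0,0,0],[0,0,0.0025,0,0,0],[0,0,0,0,0,0]]]'; python3 -m jog '[[[0,0,0,0,0,0],[0,0,0,0,0,0],[0,0,0,0,0,0],[0,0,0,0,0,0],[0,0,-0.02,0,0,0],[0,0,-0.04,0,0,0],[0,0,-0.05,0,0,0],[0,0,-0.03,0,0,0],[0,0,0,0,0,0],[0,0,0,0,0,0]]]' 0.055
python3 - <<'E'
from h import *
w=cam("wrist"); t=cam("top"); pt(t,amin=8)
im=np.vstack([w["frame"][60:290,0:420],cv2.resize(t["frame"][175:265,130:295],(420,230))]); cv2.imwrite("pics/wt7.png",cv2.resize(im[:,:,::-1],None,fx=1.25,fy=1.25))
E
```

```text
clock: 40.58
tool_pos: [0.4977, 0.0272, 0.1203]
eef_rot: [0.999, -0.037, -0.0, -0.0]
contact_force: [-2.4, 1.1, 5.9]
opening: 0.323
finger_force: 25.0
clock: 41.82
tool_pos: [0.4976, 0.0269, 0.2592]
eef_rot: [0.999, -0.037, -0.001, 0.0]
contact_force: [0.0, -0.2, 0.1]
opening: 0.622
finger_force: 0.0
mid [0.6067 0.2458 0.025 ] capdir -2.118 D 0.098 [237.3 204.7] [211.5 191.8] [ 15. 251. 186.] [ 14. 205. 161.]
mid [0.5311 0.2163 0.025 ] capdir -0.278 D 0.093 [237.3 204.7] [230.5 232. ] [ 15. 251. 186.] [ 14. 213. 154.]
mid [0.5292 0.2004 0.025 ] capdir 0.037 D 0.092 [237.3 204.7] [239.4 231.9] [ 15. 251. 186.] [ 14. 204. 160.]
```

View pics/wt7.png

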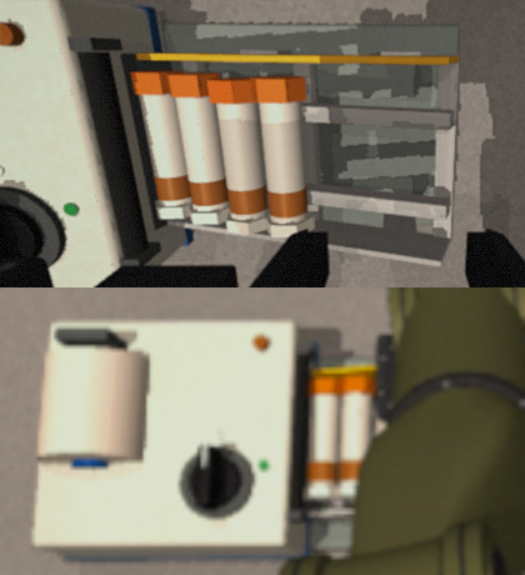

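All four tubes are queued with their caps at the yellow guard, from (150,82) to (281,88) on the crop. The knob at (217,480) points at the white dot, with the green dot at (264,465). Now the knob.

```bash
python3 -m jog '[[[0,0,-0.05,0,0,0],[-0.01,-0.045,-0.03,0,0,0],[-0.01,-0.046,0,0,0,0],[-0.01,-0.046,0,0,0,0],[-0.01,-0.046,0,0,0,0],[-0.01,-0.045,0,0,0,0],[0,-0.045,0,0,0,0],[0,0,0,0,0,-0.18],[0,0,0,0,0,-0.18],[0,0,0,0,0,-0.18],[0,0,0,0,0,-0.18],[0,0,0,0,0,-0.18]]]' 0.05 30
python3 -m jog '[[[0,0,0,0,0,-0.18],[0,0,0,0,0,-0.18],[0,0,0,0,0,-0.18],[0,0,0,0,0,-0.18],[0,0,0,0,0,-0.18],[0,0,0,0,0,-0.18],[0,0,0,0,0,-0.18],[0,0,0,0,0,-0.18],[0,0,0,0,0,-0.18],[0,0,0,0,0,-0.18],[0,0,0,0,0,-0.18],[0,0,0,0,0,0]]]'
python3 -m jog '[[[0,0,0,0,0,-0.18],[0,0,0,0,0,-0.18],[0,0,0,0,0,0],[0,0,0,0,0,0]]]'
python3 - <<'E'
from h import *
w=cam("wrist"); plan([.467,.303,.33],3.19)
g=cv2.cvtColor(w["frame"],cv2.COLOR_RGB2GRAY)
c=px(w,[[.467,.303,.15]])[0]; print("exp knob px",c)
gr=blobs(w,(50,120,50),(80,255,255),5)[0]; print("green",[(b,onz(w,[b[0]],.13).round(4).tolist()) for b in gr])
m=(g<75).astype(np.uint8); n,l,st,ce=cv2.connectedComponentsWithStats(m)
for i in range(1,n):
    if st[i,4]>150: print("dark",ce[i].round(1),st[i].tolist())
x,y=int(c[0]),int(c[1]); x0=max(0,x-120);y0=max(0,y-90); print("crop",x0,y0)
save("knob",w,x0,y0,min(640,x0+240),min(400,y0+180),3.3)
E
```

```text
clock: 43.42
tool_pos: [0.4684, 0.3025, 0.3384]
eef_rot: [0.915, 0.404, -0.001, 0.0]
contact_force: [-0.0, 0.3, 0.2]
opening: 0.562
finger_force: 0.0
clock: 44.92
tool_pos: [0.4686, 0.3024, 0.3386]
eef_rot: [0.168, 0.986, -0.001, -0.001]
contact_force: [0.3, 0.5, 0.1]
opening: 0.564
finger_force: 0.0
clock: 45.42
tool_pos: [0.4688, 0.3028, 0.3396]
eef_rot: [-0.01, 1.0, -0.0, -0.0]
contact_force: [-0.1, 1.0, 0.1]
opening: 0.568
finger_force: 0.0
t=45.48 pos [0.4688 0.3028 0.3398] psi -3.121 q7 0.52 | shift tool [0.0017 0.0002 0.0098] turn [-0.0004 -0.0003 -0.0282] shift after turn [0.0017 0.0002 0.0098]
exp knob px [318.38964013 174.50323964]
green [(([282.4, 183.8], 37), [[0.483, 0.2626, 0.13]])]
dark [271.4 293.6] [0, 0, 640, 400, 88699]
dark [253.5  32.8] [203, 11, 98, 45, 3044]
dark [366.3 117.8] [275, 108, 178, 20, 341]
dark [207.1 141.6] [173, 138, 76, 8, 305]
dark [321.5 173.3] [291, 143, 61, 67, 2848]
dark [104.8 187.2] [47, 161, 103, 50, 3528]
dark [426.3 199.9] [411, 195, 30, 11, 258]
crop 198 84
```

View pics/knob.png

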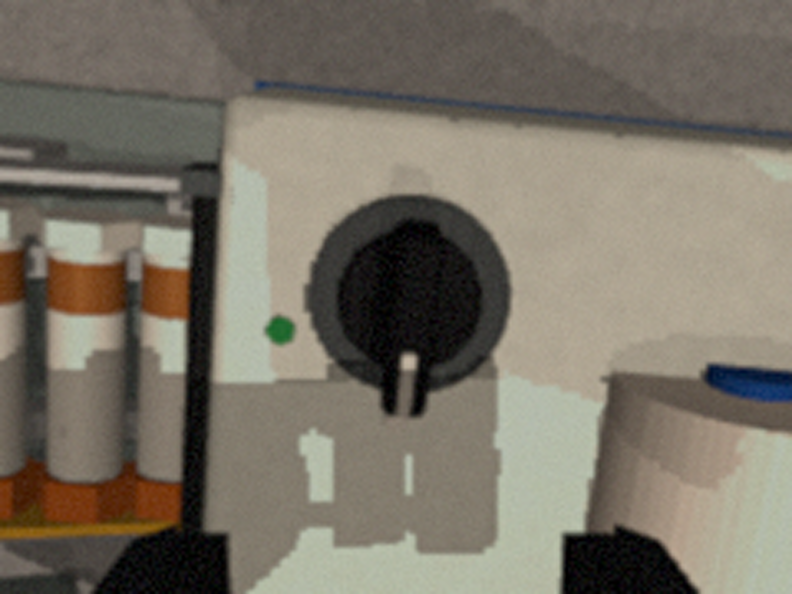

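The crop shows the knob foot centred at (408,293), the bar running from (412,220) to the white pointer end at (404,413), and the green dot at (280,330).

```bash
python3 - <<'E'
from h import *
w=cam("wrist"); t=cam("top"); C=lambda x,y:(x/3.3+198,y/3.3+84)
f=C(408,293); T7=lambda x,y:(130+x/3.182,175+(y-287.5)/3.194)
for z in (.13,.135,.14,.145): print(z,"foot",onz(w,[f],z).round(4),"r",np.linalg.norm(np.diff(onz(w,[C(306,293),C(510,293)],z),axis=0)).round(4))
for z in (.165,.17,.175,.18):
    p=onz(w,[C(412,220),C(404,415)],z); print(z,"bar",p.mean(0).round(4),"len",np.linalg.norm(p[1]-p[0]).round(4),"ang",np.arctan2(*(p[1]-p[0])[1::-1]).round(3))
print("pointer",np.arctan2(*np.diff(onz(w,[C(408,358),C(404,412)],.177),axis=0)[0][1::-1]))
ft=onz(w,[f],.14)[0]; g=onz(w,[(282.4,183.8)],.13)[0]; print("green ang",np.arctan2(*(g-ft)[1::-1]),"bar should",np.arctan2(*(g-ft)[1::-1])-0+ -0, )
print("foot tri",tri([(w,f),(t,T7(217,480))]))
E
```

```text
0.13 foot [[0.4696 0.3067 0.13  ]] r 0.0693
0.135 foot [[0.4685 0.3066 0.135 ]] r 0.0684
0.14 foot [[0.4674 0.3066 0.14  ]] r 0.0674
0.145 foot [[0.4663 0.3065 0.145 ]] r 0.0664
0.165 bar [0.4705 0.3063 0.165 ] len 0.0619 ang -0.016
0.17 bar [0.4692 0.3062 0.17  ] len 0.0609 ang -0.016
0.175 bar [0.468  0.3061 0.175 ] len 0.06 ang -0.016
0.18 bar [0.4668 0.306  0.18  ] len 0.059 ang -0.016
pointer -0.047368822472829704
green ang -1.2256282635725768 bar should -1.2256282635725768
foot tri (array([0.47066854, 0.30684533, 0.12610875]), array([0.0002, 0.0002]))
```

```bash
python3 -m jog '[[[0.001,0.0035,0.03,0,0,0.046],[0,0,0.05,0,0,0],[0,0,0.05,0,0,0],[0,0,0.03,0,0,0],[0,0,0.017,0,0,0],[0,0,0.006,0,0,0],[0,0,0,0,0,0],[0,0,0,0,0,0]]]' 0.05 30
python3 -m jog '[[[0,0,0.003,0,0,0],[0,0,0,0,0,0],[0,0,0,0,0,0],[0,0,0,0,0,0],[0,0,0,0,0,0]]]' 0.005 30
```

```text
clock: 46.58
tool_pos: [0.4683, 0.3069, 0.1581]
eef_rot: [0.011, 1.0, 0.001, 0.001]
contact_force: [0.1, 0.7, 0.3]
opening: 0.565
finger_force: 0.0
clock: 47.2
tool_pos: [0.4677, 0.3077, 0.1541]
eef_rot: [0.011, 1.0, 0.001, 0.0]
contact_force: [0.4, 3.0, -1.4]
opening: 0.155
finger_force: 30.0
```

```bash
python3 -m jog '[[[0,0,0,0,0,0.1],[0,0,0,0,0,0.12],[0,0,0,0,0,0.12],[0,0,0,0,0,0.12],[0,0,0,0,0,0.12],[0,0,0,0,0,0.12],[0,0,0,0,0,0.12],[0,0,0,0,0,0.12],[0,0,0,0,0,0.12],[0,0,0,0,0,0.12],[0,0,0,0,0,0.02],[0,0,0,0,0,0]]]'
python3 -m jog '[[[0,0,0,0,0,0],[0,0,0,0,0,0],[0,0,0,0,0,0],[0,0,-0.03,0,0,0],[0,0,-0.05,0,0,0],[0,0,-0.05,0,0,0],[0,0,-0.05,0,0,0],[0,0,0,0,0,0],[0,0,0,0,0,0]]]' 0.05
python3 - <<'E'
from h import *
plan([.69,.077,.36],1.668)
w=cam("wrist"); hs=cv2.cvtColor(w["frame"],cv2.COLOR_RGB2HSV); g=hs[:,:,2]
gr=blobs(w,(50,120,50),(80,255,255),5)[0]; print("green",gr)
# dark bar at knob, angle by PCA of very dark pixels; bright line inside = pointer
c=px(w,[[.468,.3063,.178]])[0]; x,y=c.astype(int); print(c)
q=g[y-35:y+35,x-40:x+40]
k=np.argwhere(q<30)[:,::-1]+[x-40,y-35]; print("dark n",len(k)); P=onz(w,k,.178)[:,:2]; mu=P.mean(0); ev,V=np.linalg.eigh(np.cov((P-mu).T)); print(mu.round(4),ev**.5,np.arctan2(V[1,1],V[0,1]))
m=((q>85)&(q<200)).astype(np.uint8); 
# print coarse map
for r in q[::4]: print("".join(" .:-=+*#%@"[min(9,v//22)] for v in r[::2]))
E
```

```text
clock: 48.7
tool_pos: [0.4685, 0.3088, 0.1542]
eef_rot: [0.573, 0.819, 0.002, -0.0]
contact_force: [2.0, 4.8, -5.1]
opening: 0.157
finger_force: 30.0
clock: 49.82
tool_pos: [0.4673, 0.3056, 0.3333]
eef_rot: [0.574, 0.819, -0.001, 0.0]
contact_force: [0.4, -0.8, 0.1]
opening: 0.563
finger_force: 0.0
t=49.83 pos [0.4673 0.3056 0.3333] psi 1.919 q7 -0.51 | shift tool [-0.291   0.1313 -0.0266] turn [-0.0013  0.0012  0.2511] shift after turn [-0.2492  0.1995 -0.0267]
green [([316.8, 212.8], 22)]
[318.33999318 183.11511017]
dark n 1469
[0.4663 0.3144] [0.01012385 0.01274678] 1.7961927113959006
###########+:.::::::::::::::::-#########
######*##+::::::::.      .::::::-###%%%#
#######*-:::::.  .         .::::::+#####
#######-::::.   ..    .      .:---:+%%%%
##*###=::::: ..... .  .    ... :----*%%%
#%%%%#-::-:.......  .  .   .....---:=%%%
#%%%%#::--. ...... .      .......----%%%
%%%%%#::-:... ...  .....  ......:---=%%%
%%%%%%=--::.. .... ...     .....:---+%%%
%%%%%%#::::.... .. .....  .....:---=%%%%
%%%%%%%#::--:.. .  .  ..  ....----=%%%#%
%%%%%%%%%=--:-:.   .#%-   .:::::-*%%%%#%
%%%%%%%%%%#+--::-. .#%- .::--:-*%%%%%%%%
*#%%%%%%%%%#%#=--. :%#: .::=*%%%%%%%%%%%
++#%%%%%%%%*+++++: -%#. =+%%%%%%%%%%%%%%
+++*+++#%%#*+++++- =%# .#%%*#%#%%%%#%%%%
++++++++++++++++++----++++++++++++++++++
.:-=+++++++++++++++===++++++++++++++*#++
```

The pointer line now points at the green dot, so the knob is clamped. Next I'll move back to the switch.

```bash
python3 -m jog '[[[-0.049,0.0225,0,0,0,0],[-0.049,0.0225,0,0,0,0],[-0.049,0.0225,0,0,0,0],[-0.049,0.0225,0,0,0,0],[-0.049,0.0225,0,0,0,0],[-0.0485,0.0225,0,0,0,0],[0,0,0,0,0,0.125],[0,0,0,0,0,0.126],[0,0,0,0,0,0],[0,0,0,0,0,0]]]' 0.06 15
python3 - <<'E'
from h import *
plan([.694,.0757,.1045],1.668)
w=cam("wrist"); s=cam("side"); red=((0,180,90),(5,255,255))
print(blobs(w,*red)[0],"expected handle top px",px(w,[[.694,.0757,.145]])[0]); print(blobs(s,*red)[0], px(s,[[.694,.0757,.123]]))
t=cam("top"); print([b for b in blobs(t,*ORANGE,8)[0] if b[0][0]<300])
E
```

```text
clock: 51.12
tool_pos: [0.6944, 0.0767, 0.3328]
eef_rot: [0.671, 0.742, -0.001, -0.001]
contact_force: [-0.1, -0.4, 0.8]
opening: 0.682
finger_force: 0.0
t=51.12 pos [0.6944 0.0767 0.3328] psi 1.671 q7 -0.21 | shift tool [-0.0009  0.      0.2283] turn [-0.0021  0.0004  0.0028] shift after turn [-0.001  -0.0005  0.2283]
[([316.5, 175.3], 312), ([317.1, 198.4], 57), ([378.8, 309.8], 60)] expected handle top px [316.86364838 176.94699922]
[([233.8, 185.1], 18), ([329.3, 192.1], 63), ([246.1, 221.3], 18)] [[246.7854266  226.20766181]]
[([211.5, 191.8], 10), ([239.1, 204.8], 119), ([230.5, 232.0], 40), ([240.5, 232.0], 40), ([251.1, 232.1], 36), ([246.6, 287.1], 40)]
```

```bash
python3 -m jog '[[[-0.001,0,0.04,0,0,0.003],[0,0,0.05,0,0,0],[0,0,0.05,0,0,0],[0,0,0.05,0,0,0],[0,0,0.03,0,0,0],[0,0,0.008,0,0,0],[0,0,0,0,0,0]]]' 0.06 12
python3 -m jog '[[[0,0,0,0,0,0],[0,0,0,0,0,0],[0,0,0,0,0,0],[0,0,0,0,0,0]]]' 0.01 12
python3 -m jog '[[[0.004,0,0,0,0,0],[0.004,0,0,0,0,0],[0.004,0,0.001,0,0,0],[0.004,0,0.001,0,0,0],[0.004,0,0.001,0,0,0],[0.004,0,0.001,0,0,0],[0.004,0,0.002,0,0,0],[0.004,0,0.002,0,0,0],[0.002,0,0.001,0,0,0],[0,0,0,0,0,0]]]'
python3 -m jog '[[[0,0,0,0,0,0],[0,0,0,0,0,0],[0,0,0,0,0,0],[0,0,-0.03,0,0,0],[0,0,-0.05,0,0,0],[0,0,-0.05,0,0,0],[0,0,-0.05,0,0,0],[0,0,-0.05,0,0,0],[0,0,-0.02,0,0,0],[0,0,0,0,0,0],[0,0,0,0,0,0]]]' 0.06
python3 - <<'E'
from h import *
w=cam("wrist"); s=cam("side"); t=cam("top"); red=((0,180,90),(5,255,255))
print(blobs(w,*red)[0],blobs(s,*red)[0],[b for b in blobs(t,*red)[0]],px(s,[[.691,.108,.115]]),px(w,[[.691,.108,.115],[.694,.0757,.145]]))
b=min(blobs(w,*red,80)[0],key=lambda b:abs(b[0][0]-317)); print(onz(w,[b[0]],.12))
print([b for b in blobs(t,*ORANGE,8)[0] if b[0][0]<300],[x for x in blobs(t,(50,120,50),(80,255,255),3)[0]])
E
```

```text
clock: 52.15
tool_pos: [0.6954, 0.0757, 0.1066]
eef_rot: [0.673, 0.74, 0.0, 0.0]
contact_force: [0.1, 1.0, 0.2]
opening: 0.685
finger_force: 0.0
clock: 52.65
tool_pos: [0.6935, 0.0754, 0.1063]
eef_rot: [0.673, 0.74, -0.001, -0.001]
contact_force: [-9.0, -0.0, 6.5]
opening: 0.25
finger_force: 4.0
clock: 53.9
tool_pos: [0.69, 0.1085, 0.0967]
eef_rot: [0.673, 0.74, -0.002, -0.001]
contact_force: [-6.9, -2.1, 3.3]
opening: 0.251
finger_force: 12.0
clock: 55.28
tool_pos: [0.6912, 0.1094, 0.3455]
eef_rot: [0.673, 0.74, -0.001, -0.001]
contact_force: [-0.3, 0.2, -0.5]
opening: 0.683
finger_force: 0.0
[([316.5, 167.8], 402), ([317.5, 217.7], 49), ([204.1, 390.6], 40)] [([234.0, 185.5], 26), ([328.9, 191.8], 63), ([243.9, 233.4], 27)] [([315.5, 126.5], 64), ([400.5, 218.1], 210), ([383.8, 232.5], 54)] [[244.59775734 235.25014079]] [[317.11804218 169.02861157]
 [317.03370538 202.86971725]]
[[0.69005622 0.11041497 0.12      ]]
[([211.3, 191.9], 9), ([232.3, 205.2], 46), ([230.5, 232.0], 40), ([239.8, 232.1], 33), ([246.6, 287.1], 40)] []
```

```bash
python3 - <<'E'
from h import *
w=cam("wrist"); print([(b,onz(w,[b[0]],.07).round(3).tolist()) for b in blobs(w,*ORANGE,60)[0]])
s=cam("side"); print([b for b in blobs(s,*ORANGE,8)[0]])
print(finish_job())
E
```

```text
[(([240.2, 8.0], 130), [[0.587, 0.276, 0.07]]), (([140.9, 50.6], 283), [[0.471, 0.22, 0.07]]), (([213.5, 82.1], 671), [[0.556, 0.194, 0.07]]), (([35.2, 72.4], 162), [[0.345, 0.183, 0.07]]), (([135.8, 80.5], 289), [[0.463, 0.186, 0.07]]), (([127.7, 111.9], 292), [[0.45, 0.148, 0.07]]), (([202.0, 141.4], 770), [[0.541, 0.121, 0.07]]), (([124.4, 143.9], 282), [[0.442, 0.108, 0.07]]), (([336.4, 375.6], 583), [[0.755, -0.24, 0.07]])]
[([264.1, 155.2], 107), ([257.2, 187.4], 89), ([335.8, 197.8], 8), ([287.4, 251.5], 187), ([376.8, 292.5], 20)]
the job is handed in; nothing more can be done
None
```

The job is handed in: the drive went to off for well over two seconds, all four tubes were queued with caps to the yellow guard, the knob was turned to clamped, and only then was the switch moved to feed (55 of 210 s used; the verdict was not shown).

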